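# Fit a fuse into its spring clips with sprung tongs

### The arm

A 7-joint arm with a two-finger parallel gripper is mounted at the origin on the work surface. World frame = base frame: x ahead of the robot, y to its left, z up, the work surface at z = 0. Lengths are in m, angles in rad, forces in N, time in s.
With the tool pointing down it reaches from about 0.4 to 0.925 m from the base axis. Payload 4.1 kg.
Tool frame: the origin (TCP) lies at the very end of the fingers, on their centre line; the grasp point (between the pads) lies 19 mm behind it; z points along the fingers, x is the direction in which the jaws open and shut, and the axes are right-handed (so a half turn about z gives the same grasp; the last joint's range is limited). The gripper opens to 85 mm and grips with 20 to 120 N. Pads are 22 mm wide; open, the fingers measure 114 mm over their backs; the gripper's body (76 mm by 85 mm) begins 54 mm behind the grasp point. The pads swing forward as they close: fully open they stand 13 mm farther back than shut.
Start: joints at [-1.203, 0.398, 0.045, 1.537, -0.019, 1.207, -0.051], TCP at [0.293, 0.581, 0.231] pointing down, gripper open.
Joint ranges: [-2.82, 2.82], [-0.49, 2.23], [-1.37, 1.46], [0, 2.46], [-1.36, 4.5], [0.23, 2], [-2.94, 2.94]. Speed limits (rad/s): [2.57, 2.57, 3.14, 3.14, 3.14, 3.14, 3.14].

### API

Orientations are given as a unit quaternion [w, x, y, z].
In Python, from cell import r gives the robot as it stands. The module is installed in compiled form; this text tells all that it offers.
- The arm moves only by the tool move_arm, never from a script. Its argument "steps" is a list of rows, each an object with "slide": the shift along the world's x, y, z in m, a list of three; "rot": the turn, a rotation vector about the world's x, y, z in degrees, a list of three. A call has 1 to 12 rows; each row is the pose to reach, as a shift and turn from the pose commanded when the call began; what a row does not reach only later rows make up. A row lasts 1/8 s, in which the tool goes at most 62.5 mm and 10.7 degrees, less where a joint would pass 70% of its speed; a pose out of reach is approached as far as the arm can. A call with a gripper value outside its range is refused whole. "fingers" is the closure, from 0 (fully open) to 1 (shut), set as the call begins (left out, the last holds). The fingers move at their own pace and stop on an object; the grip force is fixed at half the most. Time passes only in rows, so rows that repeat a pose let the fingers close. It gives the time, the measured TCP pose, the force and the opening at its end, in the units of the state.
- r.observe(): the state, without advancing time (a new reading comes with each control period).
- r.camera(name): name is "scene" or "top"; returns a dict with "pixels" (400x640x3 uint8, red, green, blue), "fovy" (degrees; the focal length in pixels is half the picture's height over the tangent of half this angle, whatever the lens; pixels are square), "cx", "cy" (the principal point, pixels), "dist" ([k1, k2, p1, p2, k3] as OpenCV has them; the pictures are not rectified), "pose" (4x4, takes a point from camera to world coordinates). Camera axes: x right, y down, z forward; pixel columns grow to the right and rows downward; lengths in m; the calibration is good to about 2 mm. A picture is of the moment at which its call begins. There is no depth.
- r.finish_job(): hands the job in, once; it reports no verdict.
The state is a dict: "clock": time; "joints": joint angles; "qd": joint speeds; "joint_torque": joint torques, N m; "ee_pos": TCP position; "tool_rot": TCP orientation; "wrist_force": force on the tool from outside, world axes, zero at the start; "torque": the same for the moment, N m; "gripper_width": finger opening in m.
Only numpy, scipy, OpenCV 4.12 (cv2) and the standard library are available. Lean on these libraries where they do the work, as an engineer would, in place of code of your own. Each camera call takes 0.05 s, during which the arm holds its last target.

### The job

Take the blue-handled sprung tongs from their black stand, squeeze them gently onto the fuse with the red band in the parts tray, and press it fully home, level, into the brass spring clips on the power board; bed it with a firm steady push of about 15 to 20 N, never more than 25 N, and do not crush the fuse. Then let go of it and put the tongs back upright in their stand. Touch the fuse only with the tongs, and leave the other fuses and everything else on the bench where they are.

Things in the scene. Friction and masses are not known exactly. Their poses are not given: they have to be found in the camera images.
- tongs: The loose sprung tongs, 60 g, 123 mm tall, standing tips down in the stand with the bow on top. Origin midway between the ends of the two tips; z points up to the bow; the two steel jaws lie at +y and -y, close along y, and are 4 mm thick and 14 mm wide (along x) at the tips. Open, the tips stand 30 mm apart inside, 38 mm outside. 12 to 18 mm above the tips each jaw has an inner shoulder 3 mm proud; it bears on a gripped fuse once that is 6.3 mm above the tips.
- tongs_grip (a point): Midway between the blue handle pads, 75 mm above the tips and 48 mm below the top of the bow: take the tongs here, squeezing along y. Pads are 18 mm wide (x) and stand 3 mm proud of the jaws from 64 to 86 mm above the tips. Outside width here: 33.5 mm open, 28 mm with a fuse in the tips; the tip opening changes 2.9 times as much as this width. Axes as the tongs.
- jaw_l: The jaw at the tongs' +y side with its blue pad. Origin at its hinge, 115 mm above the tips. The jaws move alike; a spring opens them: at the pads it takes about 3 N to start and 6 N to reach the fuse; further squeeze reaches the rubber-lined tips roughly divided by 3 (2.3 to 3.8), so 20 to 30 N on the pads holds the fuse with 4 to 10 N. With a fuse between them the jaws are parallel.
- jaw_r: The jaw at the tongs' -y side, the mirror image of the other.
- stand_in (a point): Centre of the floor inside the tongs' black stand (fixed), 5 mm above the bench. The pocket is 20 mm along x by 46 mm along y inside, its rim 45 mm above the bench; walls 5 mm. z up. The tongs stand in it tips down on this floor with their y along its y.
- fuse_red: The fuse to fit: a smooth white ceramic cylinder with metal end caps and a red band round its middle, 14 mm diameter, 51 mm long, about 20 g. It lies in the tray on two saddles. Origin at its centre, x along its axis (it may roll about x). Take it with the tongs by the red middle; squeezed by the tips with more than 12 N it cracks.
- fuse_red_center (a point): The centre of the red-banded fuse, on its axis, half-way along; x along the fuse's axis. In the tray it is 17 mm above the bench.
- fuse_blue: A spare fuse of the same shape with a blue band, in the same tray; leave alone. Origin at its centre.
- fuse_green: A spare fuse of the same shape with a green band, in the same tray; leave alone. Origin at its centre.
- tray: The fixed grey parts tray, 85 (x) x 160 (y) mm, 4 mm thick, origin in the centre of its underside on the bench. Three places side by side at y = -48, 0, +48 mm, each with yellow saddles at x = +-19 mm, 6 mm wide, 14.5 mm high above the bench; fuses lie along x. Between the saddles nothing rises above 4 mm.
- board: The fixed power board: 170 x 160 mm aluminium plate with a green circuit board and parts on it up to 38 mm high, origin in the centre of its underside on the bench. A push of more than 25 N on it or its clips damages it.
- saddles: The two fixed brass saddles under the seated fuse, at x = +-19 mm, 9 x 12 mm, 2 mm high, top 26 mm above the bench. Origin midway between them at their underside; axes as the board. The fuse is bedded on them with a push of 15 to 20 N; the clips alone hold it down with only about 4 N.
- clip_seat (a point): Where the fuse's centre lies when fully home in the clips: mid-board, 33 mm above the bench; x along the seated fuse, z up. Here the fuse rests on metal saddles (7 mm below this point) under the clips' lobes. Between the two clip pairs there is 30 mm free along x, and below a black base whose top is 9 mm below this point.
- clip_mouth (a point): Middle of the flared top of the clips, 13 mm above the seat. Two pairs of brass spring clips, 8 mm wide, stand at x = +-19 mm. Their inward lobes, 4 mm above the seat, leave 11 mm and must be forced apart to 14 mm by the fuse: about 4 to 8 N of downward push, after which the fuse snaps down and is held.
- flux: Bystander: flux bottle, red cap, 34 mm across, 75 mm tall; leave alone. Origin in the middle of its underside.
- solder: Bystander: aluminium spool, 60 mm across, 40 mm tall; leave alone. Origin in the middle of its underside.
- cup: Bystander: white cup, 70 mm across, 70 mm tall; leave alone. Origin in the middle of its underside.
- meter: Bystander: yellow multimeter, 85 x 170 x 35 mm, lying flat; leave alone. Origin in the middle of its underside.
- screwbox: Bystander: red open screw box, 80 x 110 x 30 mm; leave alone. Origin in the middle of its underside.
- screwdriver: Bystander: screwdriver lying along its x axis; leave alone. Origin in the middle of its underside.
Things that resemble listed ones, but are neither listed nor needed, are in the scene too. Of the things that look like the tongs, the largest one is meant.

How it is judged:
On the way, in this order (a step that is already met when the one before it is completed fails the run):
1. the red-banded fuse is lifted clear of the tray in the tongs, both jaws on it (contact force between each of jaw_l, jaw_r and fuse_red above 0.1 N and height (world z) of fuse_red_center above 0.06 m and height (world z) of tongs above 0.04 m), for 0.2 s.
2. the fuse is pressed home on the saddles with at least 14 N (about 10 N of push and the clips' own 4 N) (x of fuse_red_center in the frame of clip_seat between -0.005 and 0.005 m and y of fuse_red_center in the frame of clip_seat between -0.002 and 0.002 m and z of fuse_red_center in the frame of clip_seat between -0.0025 and 0.0018 m and angle between the x axis of fuse_red_center and the x axis of clip_seat, either way round below 0.07 rad and contact force between saddles and fuse_red above 14 N), for 0.1 s.
3. the fuse is home in the clips and the tongs have let go of it (x of fuse_red_center in the frame of clip_seat between -0.005 and 0.005 m and y of fuse_red_center in the frame of clip_seat between -0.002 and 0.002 m and z of fuse_red_center in the frame of clip_seat between -0.0025 and 0.0018 m and angle between the x axis of fuse_red_center and the x axis of clip_seat, either way round below 0.07 rad and contact force between tongs and fuse_red below 0.05 N), for 0.2 s.
At the end, for the whole second after the job is handed in: The red-banded fuse lies fully home and level in the clips (centre within 5 mm along the fuse, 2 mm across and about 2 mm in height of the seat; axis within 4 degrees), untouched and at rest; the tongs stand at rest in their stand, tips on its floor (within 6 mm), less than 8 degrees from upright (all of step 3 and linear speed of each of fuse_red, tongs below 0.02 m/s and horizontal distance between tongs and stand_in below 0.012 m and z of tongs in the frame of stand_in below 0.006 m and angle between tongs's own z axis and vertical below 0.15 rad).
It fails at once if a jaw squeezes the red-banded fuse with more than 12 N away from the clips, or presses on it with more than 26 N anywhere ((contact force between jaw_l and fuse_red above 12 N and distance between fuse_red_center and clip_seat above 0.03 m) or (contact force between jaw_r and fuse_red above 12 N and distance between fuse_red_center and clip_seat above 0.03 m) or contact force between any of jaw_l, jaw_r and fuse_red above 26 N).
It fails at once if the fuse is pressed on its saddles with more than 29 N (25 N of push and the clips' own 4 N) (contact force between saddles and fuse_red above 29 N).
It fails at once if the board and its clips are loaded with more than 40 N, the clips' own grip included (contact force between board and anything else above 40 N).
It fails at once if the gripper's fingers touch the red-banded fuse (contact force between the fingers and fuse_red above 0.2 N).
It fails at once if a spare fuse is moved by more than 10 mm or another bystander by more than 20 mm (distance of any of fuse_blue, fuse_green from where it was at the start of the episode above 0.01 m or distance of any of flux, solder, cup, meter, screwbox, screwdriver from where it was at the start of the episode above 0.02 m).
It also fails if it takes over 72 s, if anything falls off the work surface, if the arm or the gripper's body presses on something with over 40 N, if the wrist force passes 120 N, or if a joint passes its speed limit or range.

## Working session

There is one attempt and no reset: what is moved stays moved. The work goes in short steps, Python scripts to look and compute and a tool call to move; the robot and the scene stay as the last step left them, time stands still between calls to the robot, and variables do not carry over. Pictures are saved under pics/ and viewed, and the job is handed in when it is done.

Besides the shell and the picture viewer there is one more tool, called as name([rows], argument=value, ...), one row to a line, values as JSON. move_arm: Moves the arm, as the interface text tells. Its arguments: {"type":"object","properties":{"steps":{"type":"array"},"fingers":{"type":"number"}},"required":["steps"]}

```bash
mkdir -p pics
python3 - <<'E'
from cell import r
import cv2, pickle
o=r.observe()
print({k:(v if not hasattr(v,'round') else v) for k,v in o.items()})
d={}
for n in ("scene","top"):
    c=r.camera(n); d[n]=c
    cv2.imwrite(f"pics/{n}0.png",c["pixels"][:,:,::-1])
    print(n,c["fovy"],c["cx"],c["cy"],c["dist"],c["pose"])
pickle.dump(d,open("cams0.pkl","wb"))
E
```

```text
{'clock': 0.0, 'joints': array([-1.20299733,  0.39923322,  0.04502898,  1.53787432, -0.01867234,
        1.20689721, -0.05068071]), 'qd': array([-0.0019153 ,  0.00043394,  0.00061665,  0.00170877,  0.00035812,
        0.00088713,  0.00127982]), 'joint_torque': array([ 3.16803580e-04, -4.75130868e+01,  1.36523053e+00, -2.54207039e+01,
        1.18435227e-02,  9.45422711e-03,  8.95364678e-06]), 'ee_pos': array([0.29222094, 0.57990149, 0.23023926]), 'tool_rot': array([ 5.89744559e-04,  8.51439479e-01,  5.24451925e-01, -8.02206601e-04]), 'wrist_force': array([-0.02504284,  1.03553651, -0.79299812]), 'torque': array([ 0.03600857, -0.03863045,  0.03417971]), 'gripper_width': 0.08563852133455375}
scene 43.90982790093978 327.3875934459582 193.54491751923226 [0.05140296 0.         0.         0.         0.        ] [[ 0.0105794   0.69577929 -0.71817773  1.34816119]
 [ 0.99982463  0.00373865  0.01835036 -0.02131675]
 [ 0.01545282 -0.71824592 -0.69561772  0.85042954]
 [ 0.          0.          0.          1.        ]]
top 43.2487725308886 322.28042917030865 192.37639155206003 [-0.06218987  0.          0.          0.          0.        ] [[-0.01272158 -0.97889343  0.20397502  0.38252571]
 [-0.9999161   0.01195629 -0.00498384  0.00500188]
 [ 0.00243986 -0.20402131 -0.97896341  1.11389958]
 [ 0.          0.          0.          1.        ]]
```

View pics/scene0.png

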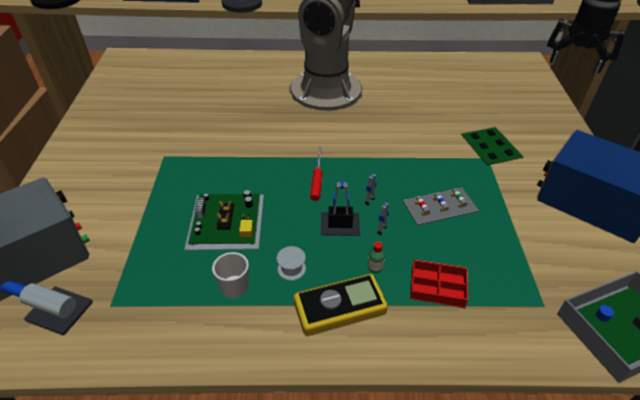

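View pics/top0.png

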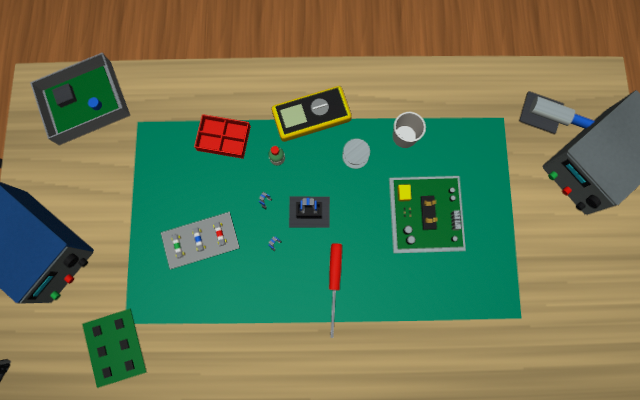

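```bash
cat > h.py <<'E'
import numpy as np, cv2, pickle
def K(c):
    f=200/np.tan(np.radians(c["fovy"])/2); return np.array([[f,0,c["cx"]],[0,f,c["cy"]],[0,0,1.]])
def ray(c,uv):
    p=cv2.undistortPoints(np.array([[uv]],float),K(c),np.array(c["dist"]))[0,0]
    T=c["pose"]; d=T[:3,:3]@np.array([p[0],p[1],1]); return T[:3,3],d
def atz(c,uv,z):
    o,d=ray(c,uv); return o+d*(z-o[2])/d[2]
def proj(c,P):
    T=np.linalg.inv(c["pose"]); R,_=cv2.Rodrigues(T[:3,:3])
    return cv2.projectPoints(np.array(P,float).reshape(-1,3),R,T[:3,3],K(c),np.array(c["dist"]))[0][:,0]
def tri(ca,ua,cb,ub):
    o1,d1=ray(ca,ua);o2,d2=ray(cb,ub)
    d1/=np.linalg.norm(d1);d2/=np.linalg.norm(d2)
    s=np.linalg.lstsq(np.c_[d1,-d2],o2-o1,rcond=None)[0]
    a=o1+s[0]*d1;b=o2+s[1]*d2
    return (a+b)/2,np.linalg.norm(a-b)
def crop(c,x0,y0,w,h,s,fn):
    im=cv2.resize(np.ascontiguousarray(c["pixels"][y0:y0+h,x0:x0+w,::-1]),None,fx=s,fy=s,interpolation=cv2.INTER_CUBIC)
    st=10 
    for x in range((x0+9)//10*10,x0+w,st):
        X=int((x-x0+.5)*s); cv2.line(im,(X,0),(X,6),(255,255,255),1); cv2.putText(im,str(x),(X,16),0,.35,(255,255,255),1)
    for y in range((y0+9)//10*10,y0+h,st):
        Y=int((y-y0+.5)*s); cv2.line(im,(0,Y),(6,Y),(255,255,255),1); cv2.putText(im,str(y),(8,Y+4),0,.35,(255,255,255),1)
    cv2.imwrite(fn,im)
def load(n="cams0.pkl"): return pickle.load(open(n,"rb"))
E
python3 - <<'E'
from h import *
d=load()
crop(d["top"],155,205,90,70,8,"pics/t_tray.png")
crop(d["top"],380,170,95,90,6,"pics/t_board.png")
crop(d["top"],245,180,95,75,8,"pics/t_tongs.png")
crop(d["scene"],305,165,95,75,8,"pics/s_tongs.png")
crop(d["scene"],395,175,95,55,8,"pics/s_tray.png")
crop(d["scene"],180,180,95,75,8,"pics/s_board.png")
E
```

```text
(no output)
```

View pics/t_tray.png

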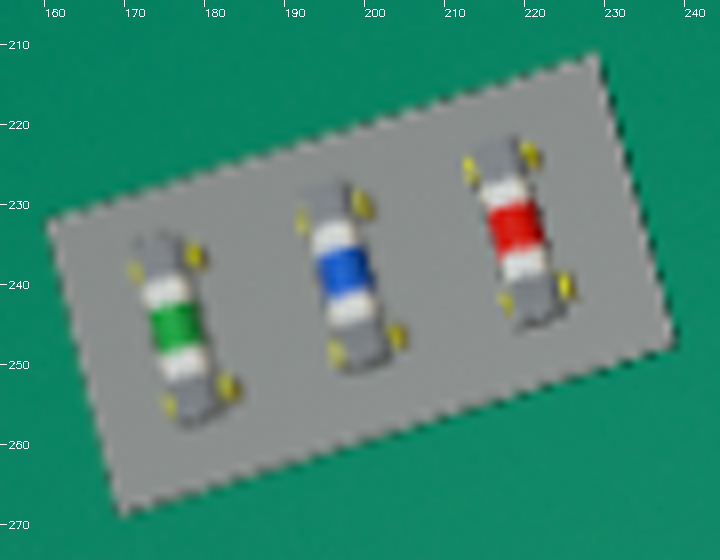

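View pics/t_board.png

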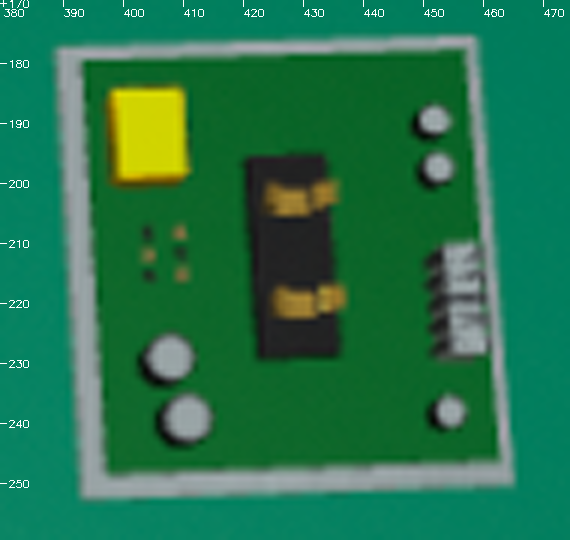

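View pics/t_tongs.png

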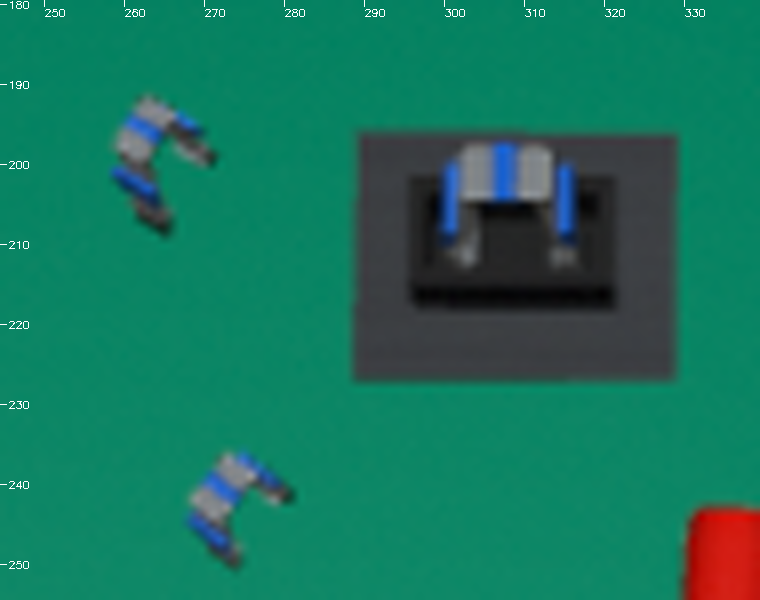

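View pics/s_tongs.png

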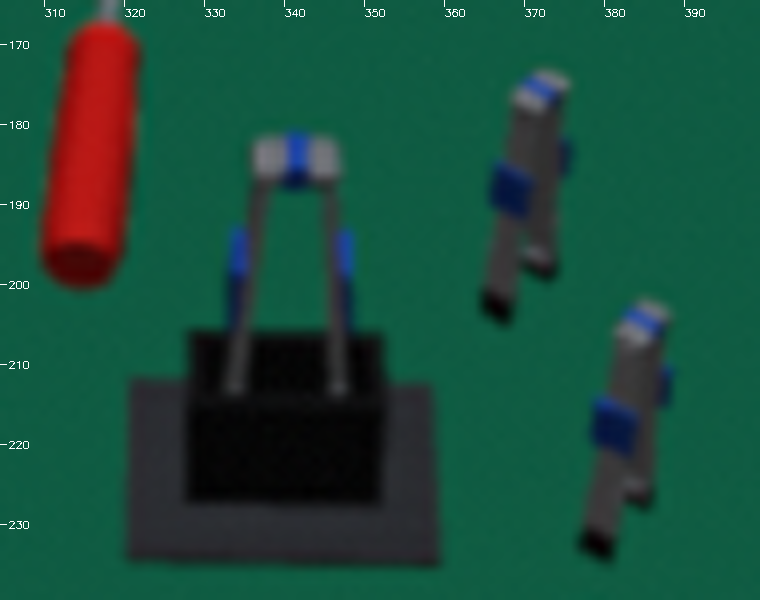

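View pics/s_tray.png

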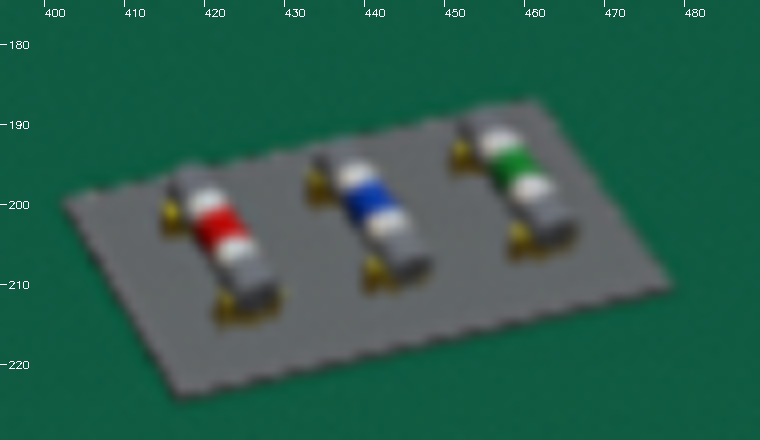

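View pics/s_board.png

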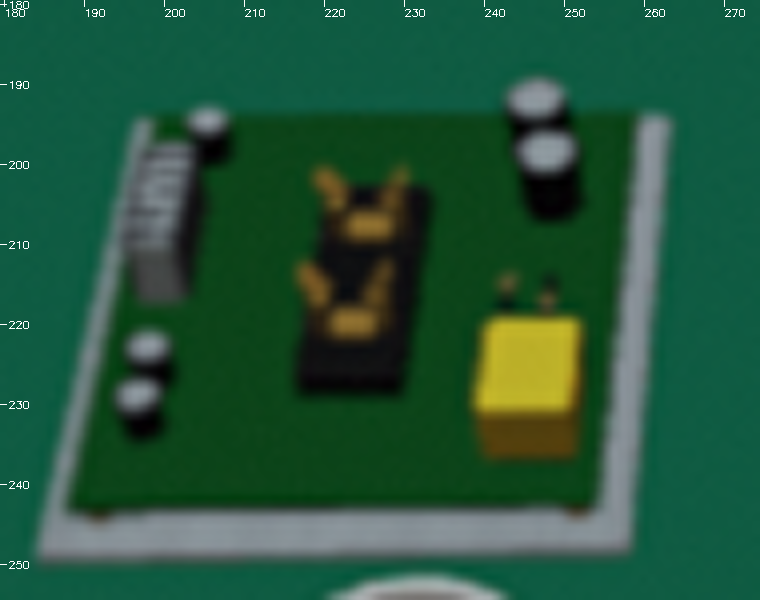

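Run:
```python
from h import *
np.set_printoptions(precision=4,suppress=True)
d=load();t=d["top"];s=d["scene"]
def T(x,y,x0,y0,k): return (x0+x/k-.5,y0+y/k-.5)
def rect(name,tp,sp,z):
    for n,c,ps in (("top",t,tp),("scene",s,sp)):
        P=np.array([atz(c,p,z)[:2] for p in ps]); 
        print(name,n,"ctr",P.mean(0)*1000,"sides",np.linalg.norm(np.roll(P,-1,0)-P,axis=1)*1000, "ang",[round(float(np.degrees(np.arctan2(*(np.roll(P,-1,0)-P)[i][::-1]))),1) for i in range(4)])
tt=lambda x,y:T(x,y,155,205,8)
st=lambda x,y:T(x,y,395,175,8)
rect("tray",[tt(600,53),tt(45,222),tt(120,518),tt(678,347)],[st(178,402),st(678,290),st(540,97),st(62,202)],.004)
print("fuse band top/scene at .017",atz(t,tt(516,228),.017),atz(s,st(221,229),.017),tri(t,tt(516,228),s,st(221,229)))
# fuse cap ends
for a in [(500,145),(540,318)]: print("fuse end top",atz(t,tt(*a),.017))
# board plate outer corners
tb=lambda x,y:T(x,y,380,170,6)
sb=lambda x,y:T(x,y,180,180,8)
for z in (0,.004,.008):
  rect("board z%g"%z,[tb(474,37),tb(55,50),tb(82,498),tb(514,485)],[sb(38,557),sb(630,550),sb(672,115),sb(138,118)],z)
# stand base plate
to=lambda x,y:T(x,y,245,180,8)
so=lambda x,y:T(x,y,305,165,8)
for z in (0,.005):
  rect("standplate z%g"%z,[to(678,135),to(359,132),to(353,381),to(677,381)],[so(128,562),so(440,565),so(432,385),so(130,380)],z)
rect("stand rim outer",[to(616,176),to(410,176),to(412,288),to(614,288)],[so(188,403),so(383,400),so(383,332),so(187,332)],.045)
# tongs: bow top
print("bow stripe centre", tri(t,to(506,172),s,so(297,155)))
for z in (.123,.128): print(atz(t,to(506,172),z),atz(s,so(297,155),z))
print("arms bow L/R top", atz(t,to(462,172),.12),atz(t,to(551,172),.12))
```

```text
tray top ctr [509.5365 272.0885] sides [160.7078  85.4936 159.3178  85.5744] ang [106.6, -163.2, -73.4, 15.9]
tray scene ctr [512.5739 271.6191] sides [161.1592  86.6281 161.6772  85.0941] ang [106.5, -164.2, -73.0, 16.2]
fuse band top/scene at .017 [0.523  0.2267 0.017 ] [0.5192 0.2252 0.017 ] (array([0.5224, 0.2251, 0.0204]), np.float64(0.0017769975211461067))
fuse end top [0.546  0.2318 0.017 ]
fuse end top [0.4982 0.2195 0.017 ]
board z0 top ctr [ 563.2663 -233.7833] sides [160.2581 169.3236 160.4402 170.3063] ang [91.2, -178.9, -89.2, 1.2]
board z0 scene ctr [ 559.2952 -234.9843] sides [160.739  172.0463 161.7788 172.2132] ang [90.8, -179.1, -89.2, 1.2]
board z0.004 top ctr [ 562.6173 -232.9258] sides [159.6826 168.7156 159.8641 169.6948] ang [91.2, -178.9, -89.2, 1.2]
board z0.004 scene ctr [ 563.0056 -233.9793] sides [159.9829 171.2371 161.0178 171.4032] ang [90.8, -179.1, -89.2, 1.2]
board z0.008 top ctr [ 561.9683 -232.0684] sides [159.1071 168.1075 159.2879 169.0832] ang [91.2, -178.9, -89.2, 1.2]
board z0.008 scene ctr [ 566.7161 -232.9743] sides [159.2269 170.4279 160.256
[... 278 characters left out ...]
e z0.005 top ctr [570.2754  29.2902] sides [89.403  70.3024 89.6784 69.4379] ang [88.8, 178.7, -90.7, -1.1]
standplate z0.005 scene ctr [574.0642  28.6097] sides [87.9968 70.1891 89.0481 70.9878] ang [89.5, 178.6, -91.1, -0.5]
stand rim outer top ctr [570.2323  29.3691] sides [55.5224 30.5607 54.1383 30.5526] ang [89.3, -179.1, -90.7, -1.7]
stand rim outer scene ctr [570.8045  28.1861] sides [54.5987 26.6845 55.7981 27.7787] ang [91.5, 177.3, -89.7, -0.1]
bow stripe centre (array([0.571 , 0.0289, 0.1267]), np.float64(0.000552073295811857))
[0.5717 0.0292 0.123 ] [0.5671 0.0288 0.123 ]
[0.5708 0.0291 0.128 ] [0.5724 0.0285 0.128 ]
arms bow L/R top [0.5724 0.0403 0.12  ] [0.5722 0.018  0.12  ]
```

move_arm([
  {"slide": [0.023, -0.046, 0], "rot": [0, 0, 3]},
  {"slide": [0.046, -0.092, 0], "rot": [0, 0, 6]},
  {"slide": [0.07, -0.138, 0], "rot": [0, 0, 9]},
  {"slide": [0.093, -0.184, 0], "rot": [0, 0, 12]},
  {"slide": [0.116, -0.23, 0], "rot": [0, 0, 15]},
  {"slide": [0.139, -0.276, 0], "rot": [0, 0, 18]},
  {"slide": [0.163, -0.322, 0], "rot": [0, 0, 21]},
  {"slide": [0.186, -0.368, 0], "rot": [0, 0, 24]},
  {"slide": [0.209, -0.414, 0], "rot": [0, 0, 25.8]},
  {"slide": [0.232, -0.46, 0], "rot": [0, 0, 25.8]},
  {"slide": [0.256, -0.506, 0], "rot": [0, 0, 25.8]},
  {"slide": [0.279, -0.552, 0], "rot": [0, 0, 25.8]},
], fingers=0.5)

```text
clock: 1.6
ee_pos: [0.5718, 0.0271, 0.231]
tool_rot: [-0.0, 0.713, 0.701, -0.0]
wrist_force: [1.0, 0.9, 0.1]
gripper_width: 0.0429
```

move_arm([
  {"slide": [0, 0.001, -0.045], "rot": [0, 0, 0]},
  {"slide": [0, 0.001, -0.085], "rot": [0, 0, 0]},
  {"slide": [0, 0.001, -0.085], "rot": [0, 0, 0]},
  {"slide": [0, 0.001, -0.085], "rot": [0, 0, 0]},
])

```text
clock: 2.1
ee_pos: [0.5724, 0.0296, 0.1476]
tool_rot: [0.001, 0.713, 0.701, 0.001]
wrist_force: [0.9, -0.5, 0.2]
gripper_width: 0.0429
```

```bash
cat > shot.py <<'E'
import sys
from cell import r
from h import *
def shot(tag):
    d={n:r.camera(n) for n in ("scene","top")}
    pickle.dump(d,open(f"cams_{tag}.pkl","wb")); return d
E
python3 - <<'E'
from shot import *
for i in range(2):
  o=r.observe(); print(o["ee_pos"],o["tool_rot"],o["wrist_force"],o["gripper_width"],o["joints"])
d=shot("a")
crop(d["top"],265,165,90,70,8,"pics/ta.png")
crop(d["scene"],300,130,90,80,7,"pics/sa.png")
P=[o["ee_pos"]+np.array([0,y,0]) for y in (-.0214,0,.0214)]
print(proj(d["top"],P),proj(d["scene"],P))
E
```

```text
[0.57239781 0.02962403 0.14758978] [5.50134015e-04 7.12815513e-01 7.01350998e-01 7.20815661e-04] [ 0.9346407  -0.49557898  0.24806861] 0.042925817105047406 [-0.37792346  0.35336201  0.31335518  1.82579297 -0.12885982  0.98037313
  1.54360997]
[0.57239781 0.02962403 0.14758978] [5.50134015e-04 7.12815513e-01 7.01350998e-01 7.20815661e-04] [ 0.9346407  -0.49557898  0.24806861] 0.042925817105047406 [-0.37792346  0.35336201  0.31335518  1.82579297 -0.12885982  0.98037313
  1.54360997]
[[318.18418416 198.17709836]
 [307.21995831 198.30852644]
 [296.25602106 198.43961292]] [[332.35015249 177.02876959]
 [342.48878771 177.07218597]
 [352.62175582 177.11486924]]
```

View pics/ta.png

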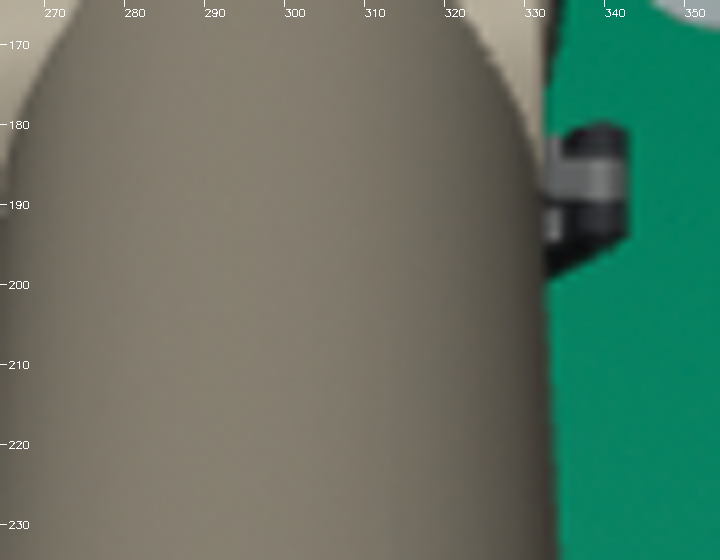

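View pics/sa.png

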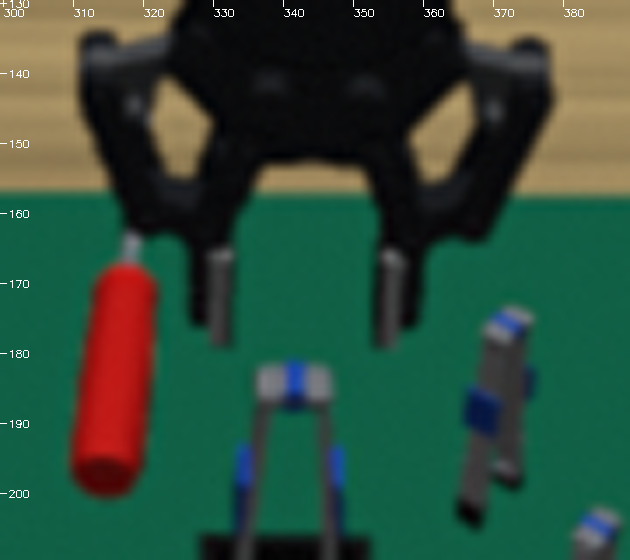

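move_arm([
  {"slide": [-0.0005, -0.001, -0.04], "rot": [0, 0, 0]},
  {"slide": [-0.0005, -0.001, -0.07], "rot": [0, 0, 0]},
  {"slide": [-0.0005, -0.001, -0.086], "rot": [0, 0, 0]},
  {"slide": [-0.0005, -0.001, -0.086], "rot": [0, 0, 0]},
  {"slide": [-0.0005, -0.001, -0.086], "rot": [0, 0, 0]},
])

```text
clock: 2.82
ee_pos: [0.5724, 0.0286, 0.0618]
tool_rot: [0.001, 0.713, 0.701, 0.001]
wrist_force: [-0.1, -0.3, 0.4]
gripper_width: 0.0426
```

Run:
```python
from shot import *
o=r.observe(); print(o["ee_pos"],o["wrist_force"],o["torque"])
d=shot("b")
crop(d["scene"],295,150,90,75,8,"pics/sb.png")
```

```text
[0.57236361 0.02858297 0.06183667] [-0.05833342 -0.330544    0.385797  ] [ 0.05664275 -0.01279784  0.01381317]
```

View pics/sb.png

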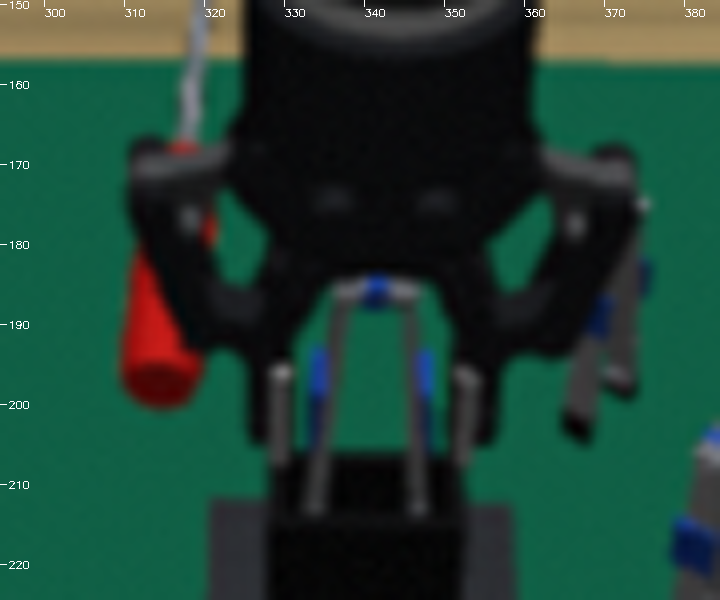

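move_arm([
  {"slide": [0, 0, 0], "rot": [0, 0, 0]},
  {"slide": [0, 0, 0], "rot": [0, 0, 0]},
  {"slide": [0, 0, 0], "rot": [0, 0, 0]},
], fingers=0.6)

```text
clock: 3.3
ee_pos: [0.5721, 0.0287, 0.0614]
tool_rot: [0.001, 0.713, 0.701, 0.001]
wrist_force: [-0.7, 0.9, 5.6]
gripper_width: 0.0342
```

move_arm([
  {"slide": [0, 0, 0], "rot": [0, 0, 0]},
  {"slide": [0, 0, 0], "rot": [0, 0, 0]},
  {"slide": [0, 0, 0], "rot": [0, 0, 0]},
], fingers=0.63)

```text
clock: 3.68
ee_pos: [0.5723, 0.0285, 0.0615]
tool_rot: [0.001, 0.713, 0.701, 0.001]
wrist_force: [0.6, -0.4, 5.9]
gripper_width: 0.0315
```

move_arm([
  {"slide": [0, 0, 0.001], "rot": [0, 0, 0]},
  {"slide": [0, 0, 0.002], "rot": [0, 0, 0]},
  {"slide": [0, 0, 0.002], "rot": [0, 0, 0]},
], fingers=0.63)

```text
clock: 4.05
ee_pos: [0.5704, 0.0284, 0.0619]
tool_rot: [-0.0, 0.713, 0.701, -0.0]
wrist_force: [0.1, -0.4, -1.4]
gripper_width: 0.0316
```

Run:
```python
from shot import *
o=r.observe(); print(o["ee_pos"],o["wrist_force"],o["torque"])
d=shot("c")
crop(d["scene"],295,150,90,75,8,"pics/sc.png")
```

```text
[0.57041411 0.02838038 0.06188883] [ 0.10054476 -0.41999709 -1.40990878] [ 0.02751918 -0.02062704 -0.00936174]
```

View pics/sc.png

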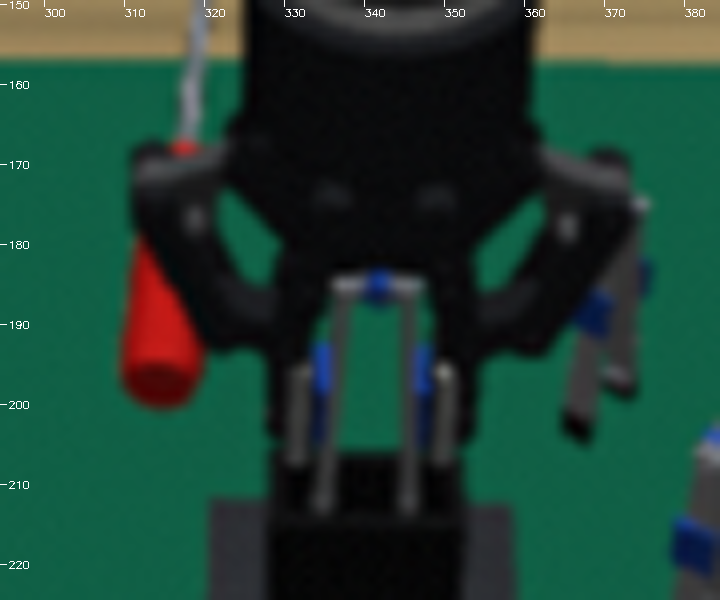

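move_arm([
  {"slide": [0, 0, 0.01], "rot": [0, 0, 0]},
  {"slide": [0, 0, 0.035], "rot": [0, 0, 0]},
  {"slide": [0, 0, 0.07], "rot": [0, 0, 0]},
  {"slide": [0, 0, 0.105], "rot": [0, 0, 0]},
  {"slide": [-0.002, 0.01, 0.12], "rot": [0, 0, 2]},
  {"slide": [-0.01, 0.04, 0.12], "rot": [0, 0, 5]},
  {"slide": [-0.02, 0.08, 0.12], "rot": [0, 0, 9]},
  {"slide": [-0.03, 0.12, 0.12], "rot": [0, 0, 12]},
  {"slide": [-0.04, 0.16, 0.12], "rot": [0, 0, 15]},
  {"slide": [-0.046, 0.187, 0.12], "rot": [0, 0, 17.1]},
  {"slide": [-0.0485, 0.1974, 0.11], "rot": [0, 0, 17.1]},
  {"slide": [-0.0485, 0.1974, 0.1], "rot": [0, 0, 17.1]},
], fingers=0.63)

```text
clock: 5.65
ee_pos: [0.5223, 0.2255, 0.1612]
tool_rot: [0.0, 0.601, 0.8, -0.001]
wrist_force: [0.2, -0.2, -0.8]
gripper_width: 0.0317
```

move_arm([
  {"slide": [0, 0, -0.03], "rot": [0, 0, 0]},
  {"slide": [0, 0, -0.055], "rot": [0, 0, 0]},
  {"slide": [0, 0, -0.055], "rot": [0, 0, 0]},
  {"slide": [0, 0, -0.055], "rot": [0, 0, 0]},
])

```text
clock: 6.15
ee_pos: [0.5234, 0.2248, 0.1078]
tool_rot: [0.0, 0.602, 0.799, 0.0]
wrist_force: [0.1, -0.1, -1.3]
gripper_width: 0.0317
```

Run:
```python
from shot import *
o=r.observe(); print(o["ee_pos"],o["tool_rot"],o["wrist_force"],o["torque"])
d=shot("d")
crop(d["scene"],390,140,90,75,8,"pics/sd.png")
crop(d["top"],165,180,90,75,8,"pics/td.png")
```

```text
[0.52341095 0.22476423 0.10783191] [4.20388966e-04 6.01526088e-01 7.98853020e-01 2.04729226e-04] [ 0.11683741 -0.10645885 -1.25964136] [-0.01089751 -0.01468871 -0.05192262]
```

View pics/sd.png

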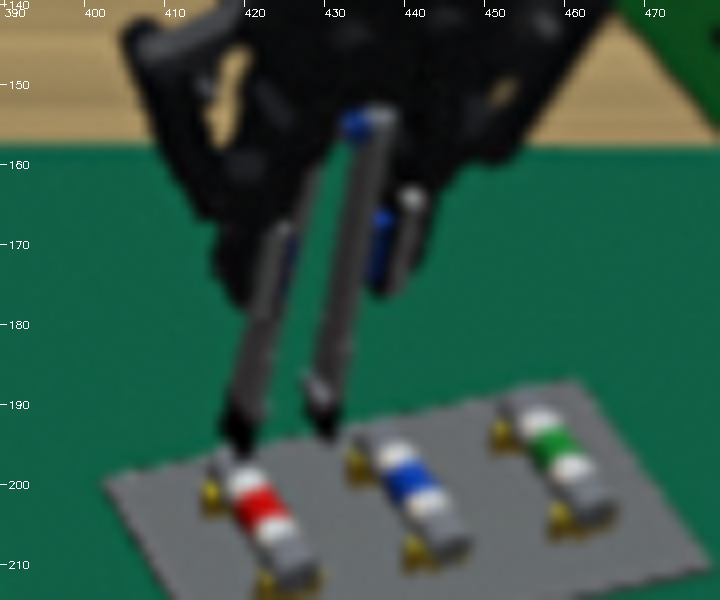

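View pics/td.png

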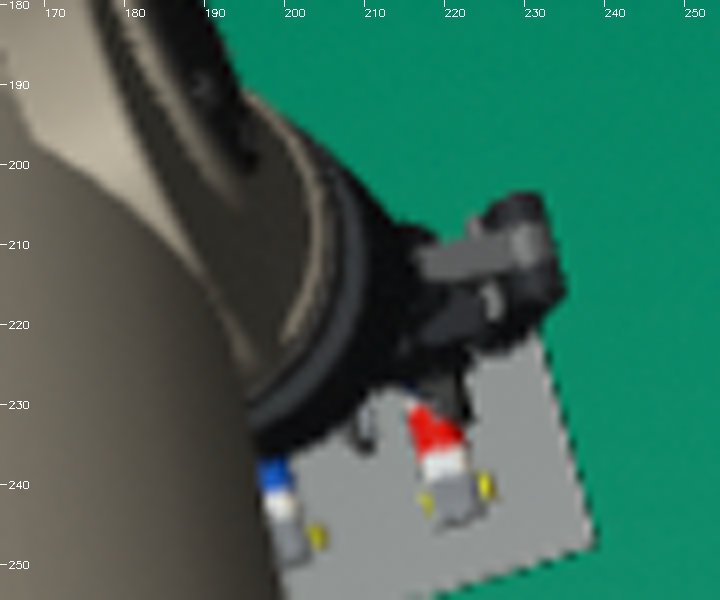

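```bash
cat > ov.py <<'E'
from h import *
from itertools import product
def Rz(a): a=np.radians(a); return np.array([[np.cos(a),-np.sin(a),0],[np.sin(a),np.cos(a),0],[0,0,1]])
def overlay(c,x0,y0,w,h,s,fn,items):
    crop(c,x0,y0,w,h,s,fn); im=cv2.imread(fn)
    for P,pairs,col in items:
        q=proj(c,P); q=((q-[x0,y0]+.5)*s).astype(int)
        for a,b in pairs: cv2.line(im,tuple(map(int,q[a])),tuple(map(int,q[b])),col,1)
    cv2.imwrite(fn,im)
EDG=[(a,b) for a in range(8) for b in range(a+1,8) if bin(a^b).count('1')==1]
def box(lo,hi): return np.array([[ (lo,hi)[i][0],(lo,hi)[j][1],(lo,hi)[k][2]] for i,j,k in product((0,1),repeat=3)])
def tongs(pos,yaw,op,col=(0,255,255)):
    R=Rz(yaw); out=[]
    for sg in (1,-1):
        B=box((-.007,min(sg*op/2,sg*(op/2+.004)),0),(.007,max(sg*op/2,sg*(op/2+.004)),.012))
        out.append((B@R.T+pos,EDG,col))
    B=box((-.007,-.011,.121),(.007,.011,.123)); out.append((B@R.T+pos,EDG,col))
    return out
def fuse(pos,yaw,col=(255,0,255)):
    R=Rz(yaw); n=16; a=np.linspace(0,2*np.pi,n,endpoint=False); P=[];E=[]
    for x in (-.0255,-.006,.006,.0255):
        b=len(P); P+= [[x,.007*np.cos(t),.007*np.sin(t)] for t in a]; E+=[(b+i,b+(i+1)%n) for i in range(n)]
    return [(np.array(P)@R.T+pos,E,col)]
E
python3 - <<'E'
from ov import *
d=load("cams_d.pkl")
overlay(d["scene"],390,140,90,75,8,"pics/sd2.png",tongs((.523,.2255,.051),16.2,.0245)+fuse((.5225,.2262,.017),16.3))
overlay(d["top"],165,180,90,75,8,"pics/td2.png",tongs((.523,.2255,.051),16.2,.0245)+fuse((.5225,.2262,.017),16.3))
E
```

```text
(no output)
```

View pics/sd2.png

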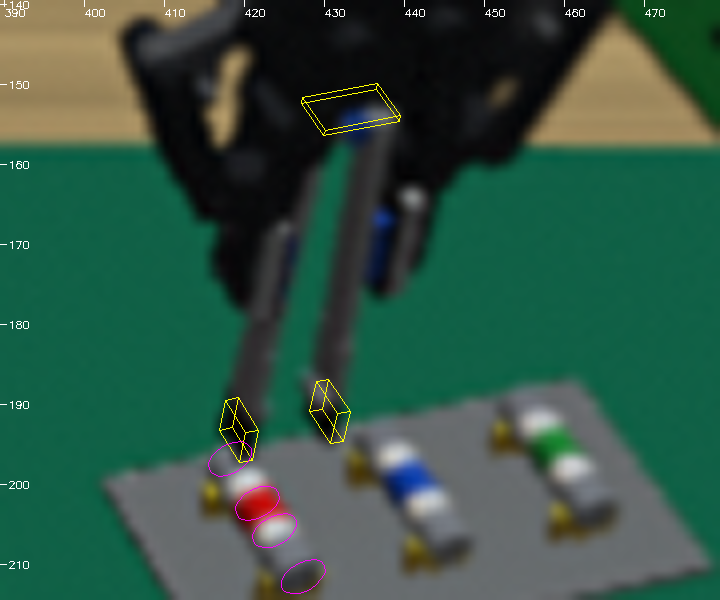

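View pics/td2.png

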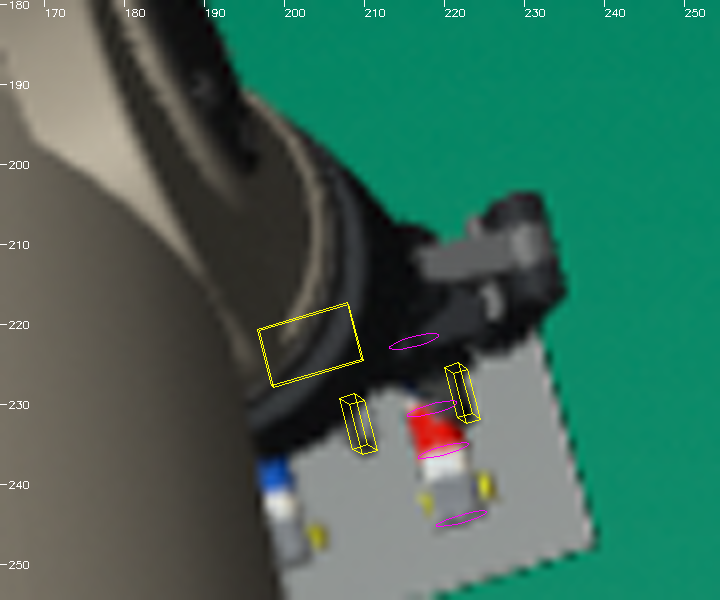

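move_arm([
  {"slide": [-0.001, 0.0005, -0.015], "rot": [0, 0, 0]},
  {"slide": [-0.001, 0.0005, -0.028], "rot": [0, 0, 0]},
  {"slide": [-0.001, 0.0005, -0.035], "rot": [0, 0, 0]},
  {"slide": [-0.001, 0.0005, -0.038], "rot": [0, 0, 0]},
  {"slide": [-0.001, 0.0005, -0.038], "rot": [0, 0, 0]},
])

```text
clock: 6.88
ee_pos: [0.5215, 0.2264, 0.0692]
tool_rot: [-0.0, 0.601, 0.799, -0.0]
wrist_force: [-0.5, 0.2, -0.5]
gripper_width: 0.0317
```

Run:
```python
from shot import *
from ov import *
o=r.observe(); print(o["ee_pos"],o["tool_rot"],o["wrist_force"],o["torque"])
d=shot("e")
crop(d["scene"],390,155,75,75,8,"pics/se.png")
overlay(d["scene"],390,155,75,75,8,"pics/se2.png",tongs((.522,.226,.013),16.2,.0245)+fuse((.5195,.2257,.017),16.3))
```

```text
[0.5215079  0.22637408 0.06915542] [-6.17241641e-05  6.00695822e-01  7.99477651e-01 -1.04774229e-04] [-0.48732187  0.18341672 -0.54254137] [-0.02906979 -0.04576405 -0.00754532]
```

View pics/se.png

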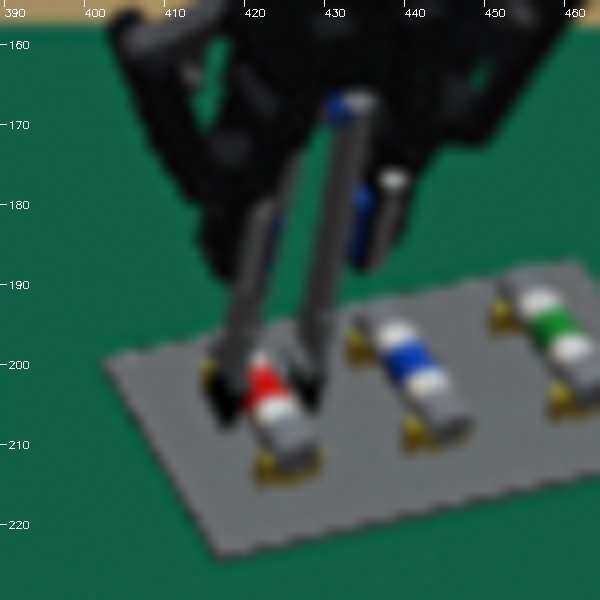

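View pics/se2.png

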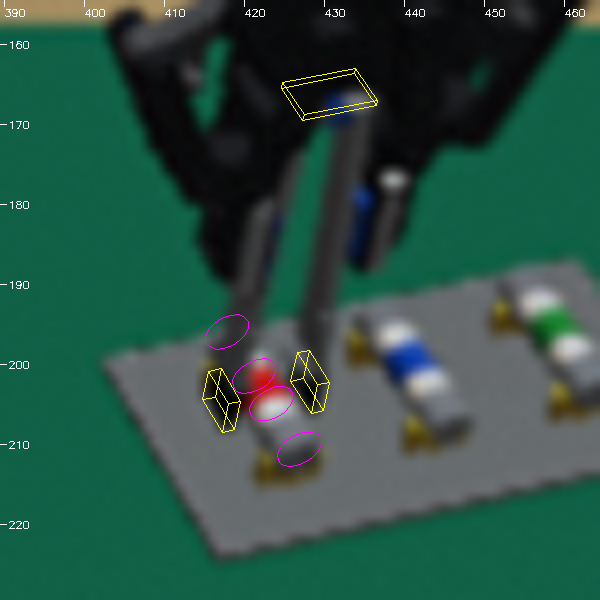

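move_arm([
  {"slide": [-0.0015, -0.0008, -0.002], "rot": [0, 0, 0]},
  {"slide": [-0.0015, -0.0008, -0.002], "rot": [0, 0, 0]},
])

```text
clock: 7.22
ee_pos: [0.5198, 0.2255, 0.0673]
tool_rot: [-0.0, 0.601, 0.799, -0.0]
wrist_force: [0.7, 0.8, -0.8]
gripper_width: 0.0316
```

move_arm([
  {"slide": [0, 0, 0], "rot": [0, 0, 0]},
  {"slide": [0, 0, 0], "rot": [0, 0, 0]},
], fingers=0.65)

```text
clock: 7.48
ee_pos: [0.5201, 0.2256, 0.0674]
tool_rot: [0.0, 0.601, 0.799, 0.0]
wrist_force: [-0.2, -0.5, -0.0]
gripper_width: 0.0302
```

move_arm([
  {"slide": [0, 0, 0], "rot": [0, 0, 0]},
  {"slide": [0, 0, 0], "rot": [0, 0, 0]},
], fingers=0.66)

```text
clock: 7.72
ee_pos: [0.52, 0.2256, 0.0674]
tool_rot: [-0.0, 0.601, 0.799, 0.0]
wrist_force: [-0.7, -0.5, -0.5]
gripper_width: 0.0289
```

move_arm([
  {"slide": [0, 0, 0], "rot": [0, 0, 0]},
  {"slide": [0, 0, 0], "rot": [0, 0, 0]},
], fingers=0.665)

```text
clock: 7.98
ee_pos: [0.5201, 0.2256, 0.0674]
tool_rot: [-0.0, 0.601, 0.799, 0.0]
wrist_force: [-0.3, 0.5, 0.6]
gripper_width: 0.0287
```

move_arm([
  {"slide": [0, 0, 0], "rot": [0, 0, 0]},
  {"slide": [0, 0, 0], "rot": [0, 0, 0]},
], fingers=0.67)

```text
clock: 8.22
ee_pos: [0.5201, 0.2255, 0.0674]
tool_rot: [0.0, 0.601, 0.799, 0.0]
wrist_force: [-0.2, -0.2, -0.1]
gripper_width: 0.0285
```

```bash
cat > w.py <<'E'
from cell import r
import numpy as np
W=[];F=[];P=[]
for i in range(8):
    r.camera("top"); o=r.observe(); W.append(o["gripper_width"]);F.append(o["wrist_force"]);P.append(o["ee_pos"])
print(o["clock"],"w",np.mean(W)*1e3,np.std(W)*1e3,"F",np.mean(F,0).round(2),np.std(F,0).round(2),"P",np.mean(P,0).round(4))
E
python3 w.py
```

```text
8.625 w 28.332681495863536 0.20430107351631896 F [-0.22 -0.02 -0.1 ] [0.38 0.43 0.76] P [0.52   0.2256 0.0674]
```

move_arm([
  {"slide": [0, 0, 0], "rot": [0, 0, 0]},
  {"slide": [0, 0, 0], "rot": [0, 0, 0]},
], fingers=0.675)

```text
clock: 8.88
ee_pos: [0.5201, 0.2255, 0.0674]
tool_rot: [0.0, 0.601, 0.799, 0.0]
wrist_force: [0.3, -0.9, -0.3]
gripper_width: 0.0283
```

```bash
python3 w.py
```

```text
9.275 w 27.8561323920754 0.15803651950459763 F [ 0.13 -0.65 -0.13] [0.5  0.43 0.49] P [0.5201 0.2255 0.0674]
```

move_arm([
  {"slide": [0, 0, 0], "rot": [0, 0, 0]},
  {"slide": [0, 0, 0], "rot": [0, 0, 0]},
], fingers=0.68)

```text
clock: 9.52
ee_pos: [0.5201, 0.2255, 0.0674]
tool_rot: [0.0, 0.601, 0.799, 0.0]
wrist_force: [0.6, -1.1, 0.2]
gripper_width: 0.0278
```

```bash
python3 w.py
python3 - <<'E'
from shot import *
d=shot("f"); crop(d["scene"],390,155,75,75,8,"pics/sf.png")
E
```

```text
9.925 w 27.597989661866684 0.19718931752645155 F [ 0.14 -1.18  0.35] [0.22 0.62 0.56] P [0.5201 0.2255 0.0674]
```

View pics/sf.png

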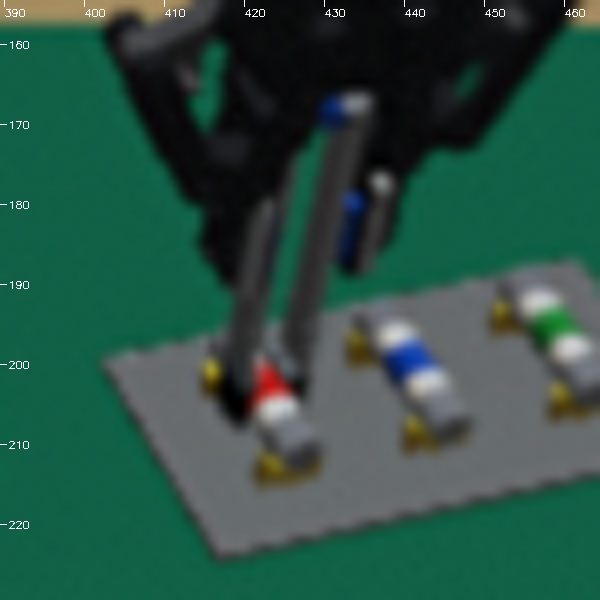

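move_arm([
  {"slide": [0.0001, -0.0006, 0], "rot": [0, 0, 0]},
  {"slide": [0.0001, -0.0006, 0], "rot": [0, 0, 0]},
], fingers=0.685)

```text
clock: 10.28
ee_pos: [0.5201, 0.2254, 0.0674]
tool_rot: [-0.0, 0.601, 0.799, 0.0]
wrist_force: [-0.8, -0.4, 0.7]
gripper_width: 0.027
```

```bash
python3 w.py
```

```text
10.675 w 27.362160003020144 0.20308705636804342 F [0.37 0.09 0.52] [0.4  0.36 0.41] P [0.5201 0.2253 0.0674]
```

move_arm([
  {"slide": [0, 0, 0], "rot": [0, 0, 0]},
  {"slide": [0, 0, 0], "rot": [0, 0, 0]},
  {"slide": [0, 0, 0.001], "rot": [0, 0, 0]},
  {"slide": [0, 0, 0.003], "rot": [0, 0, 0]},
  {"slide": [0, 0, 0.006], "rot": [0, 0, 0]},
  {"slide": [0, 0, 0.01], "rot": [0, 0, 0]},
  {"slide": [0, 0, 0.01], "rot": [0, 0, 0]},
], fingers=0.69)

```text
clock: 11.55
ee_pos: [0.5205, 0.2251, 0.0778]
tool_rot: [0.0, 0.601, 0.799, 0.0]
wrist_force: [0.6, -0.2, -1.1]
gripper_width: 0.027
```

```bash
python3 w.py
python3 - <<'E'
from shot import *
d=shot("g"); crop(d["scene"],390,150,75,75,8,"pics/sg.png")
crop(d["top"],180,190,75,75,8,"pics/tg.png")
E
```

```text
11.95 w 27.220956998618146 0.24597178784263227 F [ 0.02 -0.07 -1.11] [0.26 0.48 0.53] P [0.5201 0.225  0.0773]
```

View pics/sg.png

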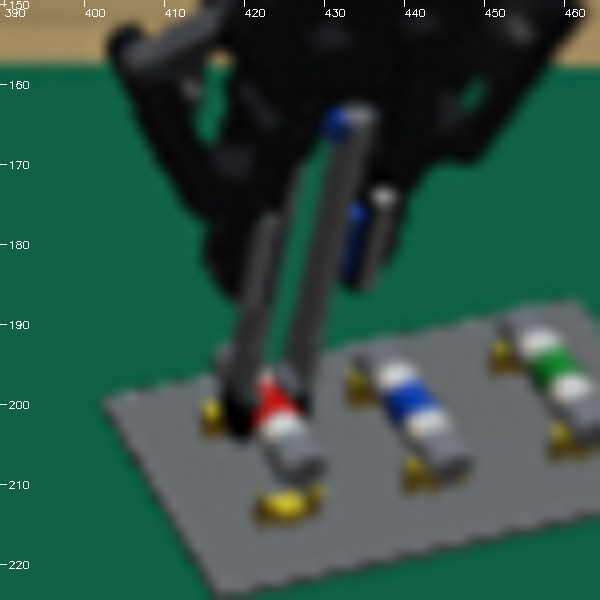

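View pics/tg.png

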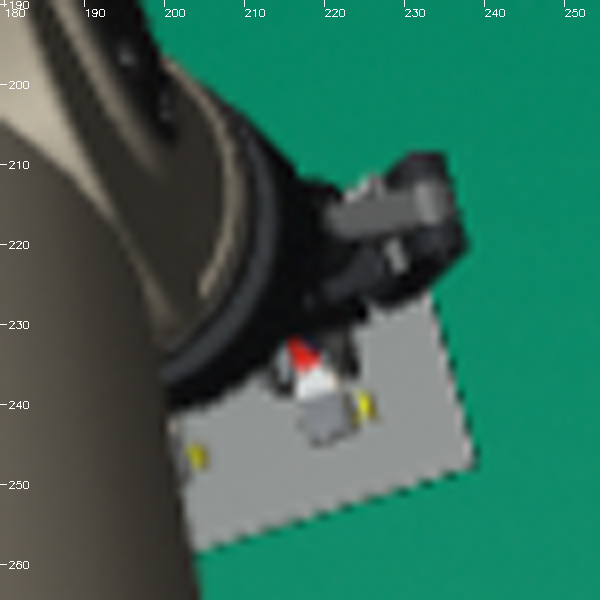

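move_arm([
  {"slide": [0, 0, 0.015], "rot": [0, 0, 0]},
  {"slide": [0, 0, 0.04], "rot": [0, 0, 0]},
  {"slide": [0, 0, 0.07], "rot": [0, 0, 0]},
  {"slide": [0, 0, 0.1], "rot": [0, 0, 0]},
  {"slide": [0, 0, 0.115], "rot": [0, 0, 0]},
  {"slide": [0, 0, 0.12], "rot": [0, 0, 0]},
])

```text
clock: 12.8
ee_pos: [0.5205, 0.2252, 0.1985]
tool_rot: [0.0, 0.601, 0.799, 0.001]
wrist_force: [0.2, -0.1, -1.2]
gripper_width: 0.0269
```

move_arm([
  {"slide": [0.002, -0.015, 0], "rot": [0, 0, 0]},
  {"slide": [0.006, -0.05, 0], "rot": [0, 0, -2]},
  {"slide": [0.01, -0.095, 0], "rot": [0, 0, -4]},
  {"slide": [0.015, -0.14, 0], "rot": [0, 0, -6]},
  {"slide": [0.019, -0.185, 0], "rot": [0, 0, -8]},
  {"slide": [0.023, -0.23, 0], "rot": [0, 0, -10]},
  {"slide": [0.027, -0.275, 0], "rot": [0, 0, -12]},
  {"slide": [0.031, -0.32, 0], "rot": [0, 0, -14]},
  {"slide": [0.035, -0.365, 0], "rot": [0, 0, -15.1]},
  {"slide": [0.039, -0.41, 0], "rot": [0, 0, -15.1]},
  {"slide": [0.042, -0.445, 0], "rot": [0, 0, -15.1]},
  {"slide": [0.0427, -0.4585, 0], "rot": [0, 0, -15.1]},
])

```text
clock: 14.3
ee_pos: [0.5607, -0.237, 0.1961]
tool_rot: [-0.001, 0.702, 0.712, -0.001]
wrist_force: [-0.8, -0.5, -1.2]
gripper_width: 0.0271
```

move_arm([
  {"slide": [0, 0, -0.03], "rot": [0, 0, 0]},
  {"slide": [0, 0, -0.055], "rot": [0, 0, 0]},
  {"slide": [0, 0, -0.07], "rot": [0, 0, 0]},
  {"slide": [0, 0, -0.07], "rot": [0, 0, 0]},
  {"slide": [0, 0, -0.07], "rot": [0, 0, 0]},
])

```text
clock: 14.92
ee_pos: [0.5634, -0.2336, 0.1282]
tool_rot: [0.001, 0.7, 0.714, 0.0]
wrist_force: [-0.5, -0.4, -0.3]
gripper_width: 0.0269
```

```bash
python3 w.py
python3 - <<'E'
from shot import *
o=r.observe(); q=o["tool_rot"]; print(np.degrees(2*np.arctan2(q[2],q[1])))
d=shot("h"); crop(d["scene"],175,140,95,75,8,"pics/sh.png")
crop(d["top"],380,160,95,90,6,"pics/th.png")
E
```

```text
15.325 w 27.167518730799777 0.28854157128257335 F [-0.24  0.18 -0.83] [0.44 0.61 0.43] P [ 0.5633 -0.2337  0.1282]
91.05679153954667
```

View pics/sh.png

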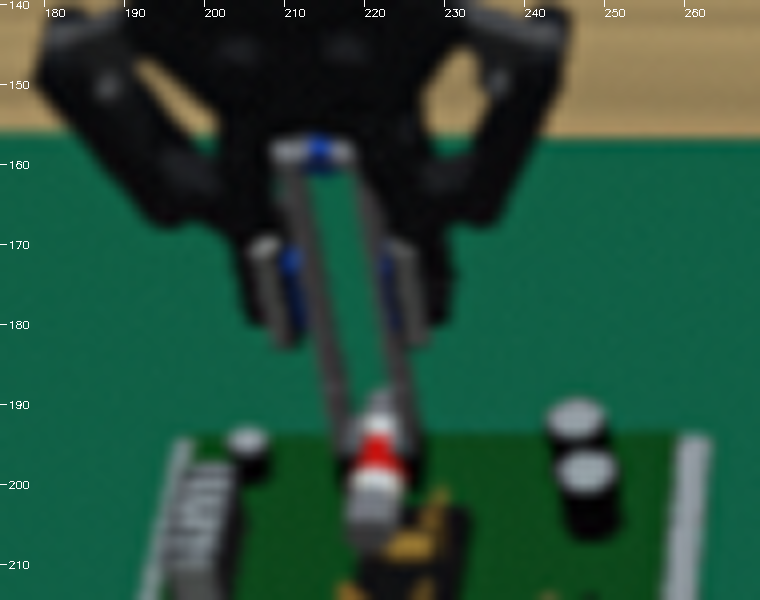

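View pics/th.png

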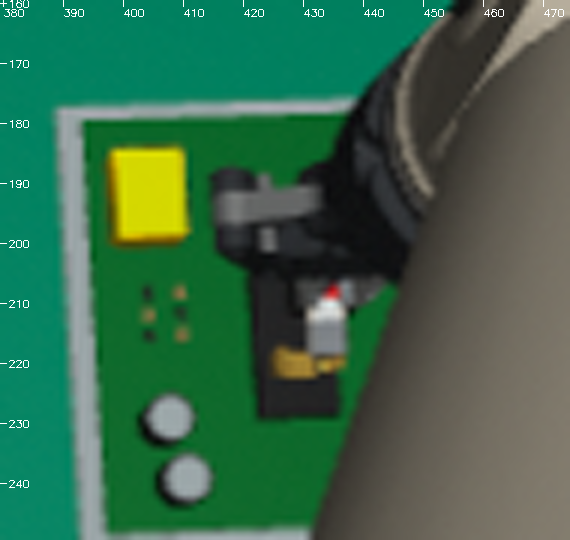

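```bash
cat >> ov.py <<'E'
def clips(pos,yaw,col=(0,255,255)):
    R=Rz(yaw); out=[]
    p=np.array([pos[0],pos[1],0])
    for x in (-.019,.019):
        out.append((box((x-.0045,-.006,.024),(x+.0045,.006,.026))@R.T+p,EDG,col))
        out.append((box((x-.004,-.0085,.033),(x+.004,.0085,.046))@R.T+p,EDG,(255,0,255)))
    return out
E
python3 - <<'E'
from ov import *
d=load()
overlay(d["scene"],195,190,50,50,12,"pics/sc2.png",clips((.5628,-.2335),1.0))
overlay(d["top"],410,185,40,50,12,"pics/tc2.png",clips((.5628,-.2335),1.0))
a=cv2.imread("pics/sc2.png");b=cv2.imread("pics/tc2.png");crop(d["scene"],195,190,50,50,12,"pics/x.png")
d=load("cams_h.pkl")
overlay(d["scene"],195,170,50,50,12,"pics/sh2.png",fuse((.5633,-.2337,.078),1.0,(0,255,255)))
overlay(d["top"],415,190,40,50,12,"pics/th2.png",fuse((.5633,-.2337,.078),1.0,(0,255,255)))
e=cv2.imread("pics/sh2.png");f=cv2.imread("pics/th2.png")
m=np.hstack([a,b])[:,:]; n=np.hstack([e,f])
cv2.imwrite("pics/m1.png",cv2.resize(m,(792,440)) if 0 else m[:, :1080][:, ::1][:600]); cv2.imwrite("pics/m2.png",n)
E
python3 -c "
import cv2
for k in ('m1','m2'):
    a=cv2.imread('pics/%s.png'%k); cv2.imwrite('pics/%ss.png'%k,cv2.resize(a,(800,int(a.shape[0]*800/a.shape[1])),interpolation=cv2.INTER_AREA))"
```

```text
(no output)
```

View pics/m1s.png

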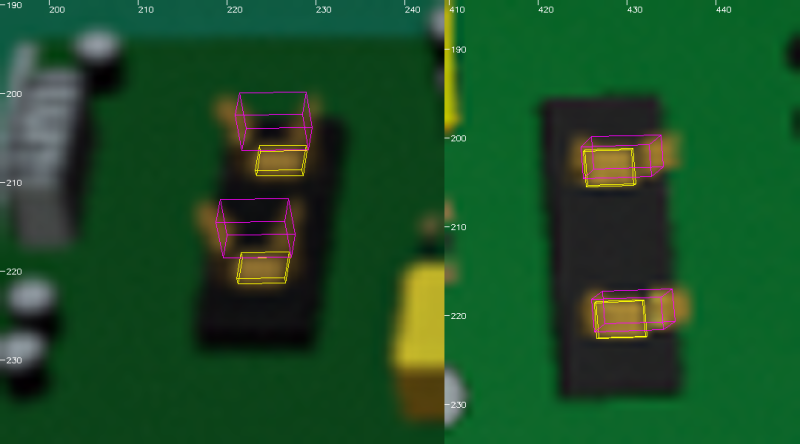

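View pics/m2s.png

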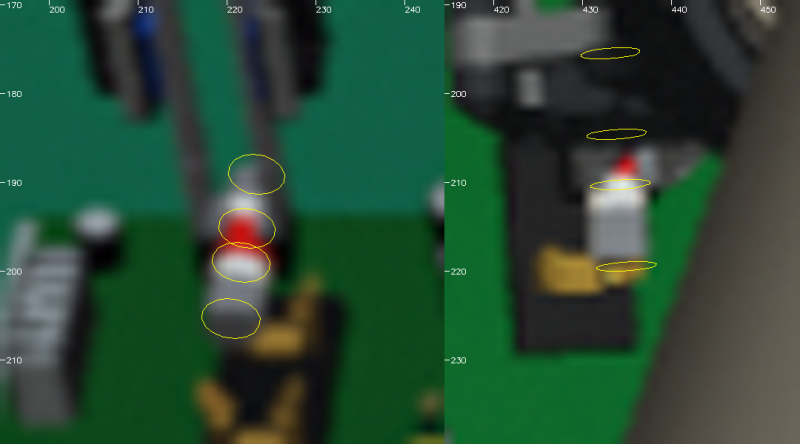

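move_arm([
  {"slide": [-0.001, 0.0002, -0.015], "rot": [0, 0, 0]},
  {"slide": [-0.001, 0.0002, -0.025], "rot": [0, 0, 0]},
  {"slide": [-0.001, 0.0002, -0.03], "rot": [0, 0, 0]},
  {"slide": [-0.001, 0.0002, -0.03], "rot": [0, 0, 0]},
])

```text
clock: 15.92
ee_pos: [0.5614, -0.2332, 0.0966]
tool_rot: [-0.001, 0.701, 0.714, -0.0]
wrist_force: [0.1, -0.1, -1.0]
gripper_width: 0.0271
```

```bash
python3 w.py
python3 - <<'E'
from shot import *
from ov import *
d=shot("i"); crop(d["scene"],195,185,50,50,10,"pics/si.png")
crop(d["top"],410,190,40,50,10,"pics/ti.png")
overlay(d["scene"],195,185,50,50,10,"pics/a.png",fuse((.5628,-.2335,.048),1.0,(0,255,255)))
overlay(d["top"],410,190,40,50,10,"pics/b.png",fuse((.5628,-.2335,.048),1.0,(0,255,255)))
a=np.hstack([cv2.imread("pics/"+k) for k in ("si.png","ti.png")]);b=np.hstack([cv2.imread("pics/"+k) for k in ("a.png","b.png")])
for n,m in (("i1",a),("i2",b)): cv2.imwrite(f"pics/{n}.png",cv2.resize(m,(800,444),interpolation=cv2.INTER_AREA))
E
```

```text
16.325 w 27.190119938465532 0.18701804159138624 F [-0.03 -0.08 -0.6 ] [0.43 0.35 0.54] P [ 0.562  -0.2334  0.0976]
```

View pics/i1.png

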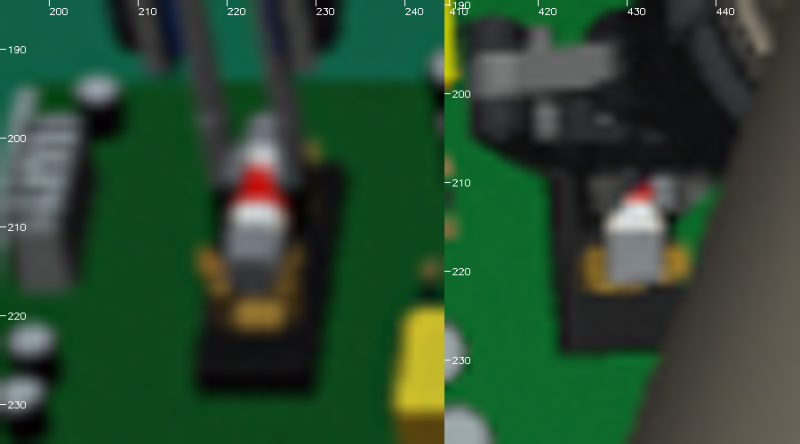

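View pics/i2.png

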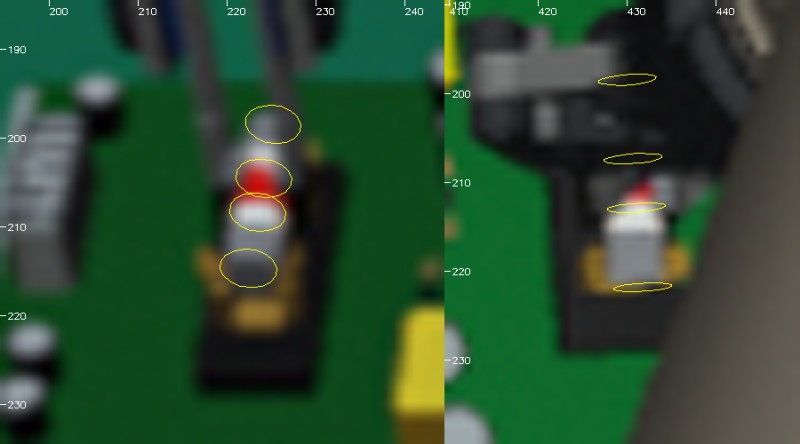

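move_arm([
  {"slide": [0, 0, 0], "rot": [0, 0, 0]},
  {"slide": [0, 0, 0], "rot": [0, 0, 0]},
  {"slide": [0, 0, -0.002], "rot": [0, 0, 0]},
  {"slide": [0, 0, -0.004], "rot": [0, 0, 0]},
  {"slide": [0, 0, -0.005], "rot": [0, 0, 0]},
  {"slide": [0, 0, -0.005], "rot": [0, 0, 0]},
], fingers=0.7)

```text
clock: 17.18
ee_pos: [0.5619, -0.2341, 0.0925]
tool_rot: [0.001, 0.701, 0.713, -0.0]
wrist_force: [-0.0, -1.9, 0.7]
gripper_width: 0.0264
```

move_arm([
  {"slide": [0, 0, -0.001], "rot": [0, 0, 0]},
  {"slide": [0, 0, -0.002], "rot": [0, 0, 0]},
  {"slide": [0, 0, -0.002], "rot": [0, 0, 0]},
])

```text
clock: 17.55
ee_pos: [0.5622, -0.2339, 0.0908]
tool_rot: [0.001, 0.701, 0.714, 0.0]
wrist_force: [0.1, -2.8, 4.1]
gripper_width: 0.027
```

move_arm([
  {"slide": [0, 0, -0.001], "rot": [0, 0, 0]},
  {"slide": [0, 0, -0.002], "rot": [0, 0, 0]},
  {"slide": [0, 0, -0.002], "rot": [0, 0, 0]},
])

```text
clock: 17.92
ee_pos: [0.5621, -0.2337, 0.0883]
tool_rot: [0.0, 0.701, 0.714, 0.0]
wrist_force: [1.2, -3.1, 1.9]
gripper_width: 0.0267
```

move_arm([
  {"slide": [0, -0.0005, -0.001], "rot": [0, 0, 0]},
  {"slide": [0, -0.0008, -0.002], "rot": [0, 0, 0]},
  {"slide": [0, -0.0008, -0.002], "rot": [0, 0, 0]},
])

```text
clock: 18.3
ee_pos: [0.5614, -0.2338, 0.0855]
tool_rot: [-0.001, 0.701, 0.714, -0.0]
wrist_force: [0.8, -1.9, -2.5]
gripper_width: 0.0268
```

```bash
python3 w.py
python3 - <<'E'
from shot import *
from ov import *
d=shot("j"); crop(d["scene"],195,185,50,50,10,"pics/si.png")
crop(d["top"],410,190,40,50,10,"pics/ti.png")
a=np.hstack([cv2.imread("pics/"+k) for k in ("si.png","ti.png")])
cv2.imwrite(f"pics/j1.png",cv2.resize(a,(800,444),interpolation=cv2.INTER_AREA))
E
```

```text
18.7 w 26.788965137190477 0.24340623859840252 F [ 1.78 -3.17 -4.26] [0.42 0.35 0.8 ] P [ 0.5614 -0.2338  0.0856]
```

View pics/j1.png

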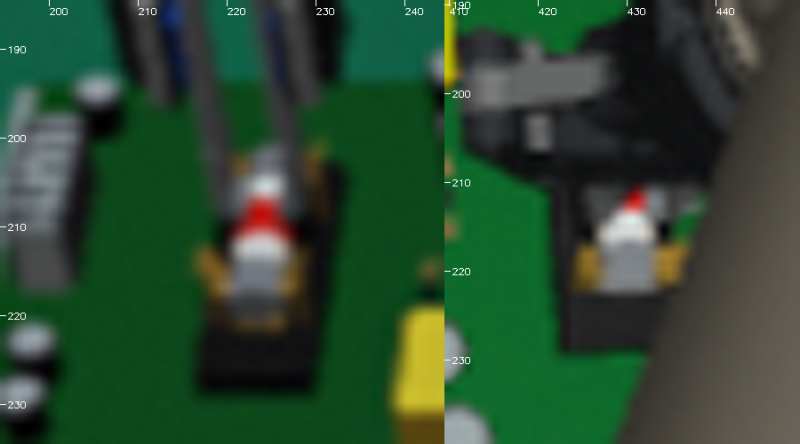

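move_arm([
  {"slide": [0.0003, -0.0005, -0.001], "rot": [0, 0, 0]},
  {"slide": [0.0006, -0.001, -0.002], "rot": [0, 0, 0]},
  {"slide": [0.0006, -0.001, -0.002], "rot": [0, 0, 0]},
])

```text
clock: 19.18
ee_pos: [0.562, -0.2344, 0.0841]
tool_rot: [-0.001, 0.7, 0.714, 0.0]
wrist_force: [-0.8, -1.2, -2.6]
gripper_width: 0.027
```

```bash
python3 w.py
```

```text
19.575 w 26.712132002354 0.1418112967999727 F [-1.01 -0.39 -1.7 ] [0.33 0.46 0.38] P [ 0.5621 -0.2345  0.0842]
```

move_arm([
  {"slide": [-0.0002, -0.0001, -0.0005], "rot": [0, 0, 0]},
  {"slide": [-0.0002, -0.0001, -0.001], "rot": [0, 0, 0]},
  {"slide": [-0.0002, -0.0001, -0.001], "rot": [0, 0, 0]},
])

```text
clock: 19.95
ee_pos: [0.5624, -0.2348, 0.0836]
tool_rot: [-0.0, 0.701, 0.714, 0.0]
wrist_force: [-1.6, 1.4, 0.8]
gripper_width: 0.0267
```

```bash
python3 w.py
```

```text
20.35 w 26.749551647448293 0.14287673361457287 F [-1.09  1.56  0.95] [0.41 0.38 0.4 ] P [ 0.5624 -0.2349  0.0835]
```

move_arm([
  {"slide": [-0.0002, 0.0003, -0.0007], "rot": [0, 0, 0]},
  {"slide": [-0.0002, 0.0003, -0.0014], "rot": [0, 0, 0]},
  {"slide": [-0.0002, 0.0003, -0.002], "rot": [0, 0, 0]},
  {"slide": [-0.0002, 0.0003, -0.002], "rot": [0, 0, 0]},
])

```text
clock: 20.85
ee_pos: [0.5626, -0.235, 0.0833]
tool_rot: [0.0, 0.701, 0.714, 0.001]
wrist_force: [-2.7, 4.4, 10.6]
gripper_width: 0.0268
```

```bash
python3 w.py
```

```text
21.25 w 26.63508796586387 0.12334920602180612 F [-3.45  3.28 11.63] [0.32 0.35 0.42] P [ 0.5626 -0.235   0.0833]
```

move_arm([
  {"slide": [-0.0005, 0.0005, -0.0003], "rot": [0, 0, 0]},
  {"slide": [-0.001, 0.001, -0.0006], "rot": [0, 0, 0]},
  {"slide": [-0.001, 0.001, -0.0009], "rot": [0, 0, 0]},
  {"slide": [-0.001, 0.001, -0.0009], "rot": [0, 0, 0]},
])

```text
clock: 21.75
ee_pos: [0.5625, -0.2349, 0.0832]
tool_rot: [0.002, 0.701, 0.713, 0.001]
wrist_force: [-2.5, 2.5, 14.2]
gripper_width: 0.0268
```

```bash
python3 w.py;  python3 - <<'E'
from shot import *
from ov import *
d=shot("k"); F=fuse((.5628,-.2335,.033),1.0,(0,255,255))
crop(d["scene"],195,185,50,50,10,"pics/si.png")
overlay(d["scene"],195,185,50,50,10,"pics/ti.png",F)
a=np.hstack([cv2.imread("pics/"+k) for k in ("si.png","ti.png")])
cv2.imwrite(f"pics/k1.png",cv2.resize(a,(800,400),interpolation=cv2.INTER_AREA))
E
```

```text
22.15 w 26.724261062556064 0.18718857858197194 F [-3.36  2.52 13.75] [0.63 0.39 0.53] P [ 0.5625 -0.2349  0.0832]
```

View pics/k1.png

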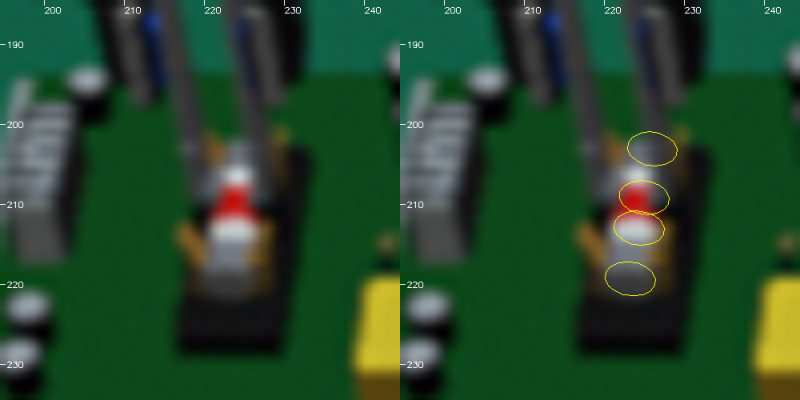

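move_arm([
  {"slide": [-0.0003, 0.0003, -0.0003], "rot": [0, 0, 0]},
  {"slide": [-0.0006, 0.0005, -0.0006], "rot": [0, 0, 0]},
  {"slide": [-0.0006, 0.0005, -0.0006], "rot": [0, 0, 0]},
  {"slide": [-0.0006, 0.0005, -0.0006], "rot": [0, 0, 0]},
])

```text
clock: 22.75
ee_pos: [0.5624, -0.2348, 0.0832]
tool_rot: [0.002, 0.701, 0.713, 0.001]
wrist_force: [-3.4, 2.5, 15.9]
gripper_width: 0.0269
```

```bash
python3 w.py
```

```text
23.15 w 26.76317734686609 0.15420695497192138 F [-2.99  2.29 15.51] [0.52 0.33 0.4 ] P [ 0.5624 -0.2348  0.0832]
```

move_arm([
  {"slide": [0.0002, -0.0002, 0.001], "rot": [0, 0, 0]},
  {"slide": [0.0005, -0.0005, 0.002], "rot": [0, 0, 0]},
  {"slide": [0.0005, -0.0005, 0.003], "rot": [0, 0, 0]},
  {"slide": [0.0005, -0.0005, 0.003], "rot": [0, 0, 0]},
])

```text
clock: 23.65
ee_pos: [0.562, -0.2346, 0.0834]
tool_rot: [0.001, 0.701, 0.714, 0.0]
wrist_force: [0.4, -0.5, 3.3]
gripper_width: 0.0267
```

```bash
python3 w.py
```

```text
24.05 w 26.718841128568986 0.1657902855694827 F [ 1.69 -0.74  4.88] [0.95 0.75 1.06] P [ 0.5619 -0.2346  0.0834]
```

move_arm([
  {"slide": [0, 0, 0.0005], "rot": [0, 0, 0]},
  {"slide": [0, 0, 0.001], "rot": [0, 0, 0]},
  {"slide": [0, 0, 0.001], "rot": [0, 0, 0]},
])

```text
clock: 24.42
ee_pos: [0.5608, -0.2341, 0.0835]
tool_rot: [0.0, 0.701, 0.714, -0.0]
wrist_force: [2.7, -1.6, 0.4]
gripper_width: 0.0268
```

move_arm([
  {"slide": [0, 0, 0], "rot": [0, 0, 0]},
  {"slide": [0, 0, 0], "rot": [0, 0, 0]},
  {"slide": [0, 0, 0], "rot": [0, 0, 0]},
  {"slide": [0, 0, 0], "rot": [0, 0, 0]},
], fingers=0.63)

```text
clock: 24.92
ee_pos: [0.5605, -0.2337, 0.0836]
tool_rot: [-0.0, 0.701, 0.714, -0.0]
wrist_force: [-0.4, -0.4, -0.4]
gripper_width: 0.0314
```

```bash
python3 w.py
python3 - <<'E'
from shot import *
from ov import *
d=shot("l"); F=fuse((.5628,-.2335,.033),1.0,(0,255,255))
crop(d["scene"],185,170,65,55,10,"pics/l1.png")
E
```

```text
25.325 w 31.48644602471063 0.3033136754985196 F [ 0.02 -0.1  -0.24] [0.44 0.45 0.59] P [ 0.5608 -0.2338  0.0838]
```

View pics/l1.png

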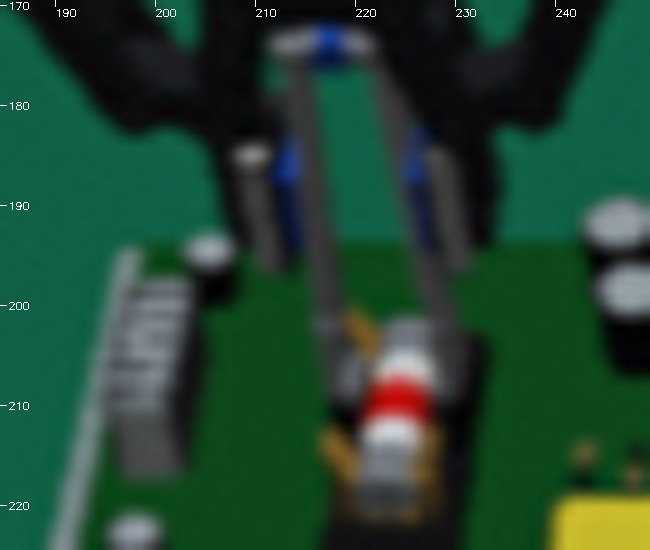

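move_arm([
  {"slide": [0, 0, 0.004], "rot": [0, 0, 0]},
  {"slide": [0, 0, 0.01], "rot": [0, 0, 0]},
  {"slide": [0, 0, 0.02], "rot": [0, 0, 0]},
  {"slide": [0, 0, 0.045], "rot": [0, 0, 0]},
  {"slide": [0, 0, 0.08], "rot": [0, 0, 0]},
  {"slide": [0, 0, 0.11], "rot": [0, 0, 0]},
])

```text
clock: 26.18
ee_pos: [0.5611, -0.2341, 0.1959]
tool_rot: [0.001, 0.701, 0.714, 0.0]
wrist_force: [0.7, -0.1, -0.8]
gripper_width: 0.0317
```

```bash
python3 w.py
python3 - <<'E'
from shot import *
from ov import *
d=shot("m"); F=fuse((.5628,-.2335,.033),1.0,(0,255,255))
crop(d["scene"],195,185,50,50,10,"pics/si.png")
overlay(d["scene"],195,185,50,50,10,"pics/ti.png",F)
a=np.hstack([cv2.imread("pics/"+k) for k in ("si.png","ti.png")])
cv2.imwrite(f"pics/m1.png",cv2.resize(a,(800,400),interpolation=cv2.INTER_AREA))
crop(d["scene"],170,100,95,75,8,"pics/m2.png")
E
```

```text
26.575 w 31.57772858485902 0.2816990495132841 F [ 0.12 -0.56 -0.42] [1.   0.53 1.03] P [ 0.5613 -0.2341  0.1951]
```

View pics/m1.png

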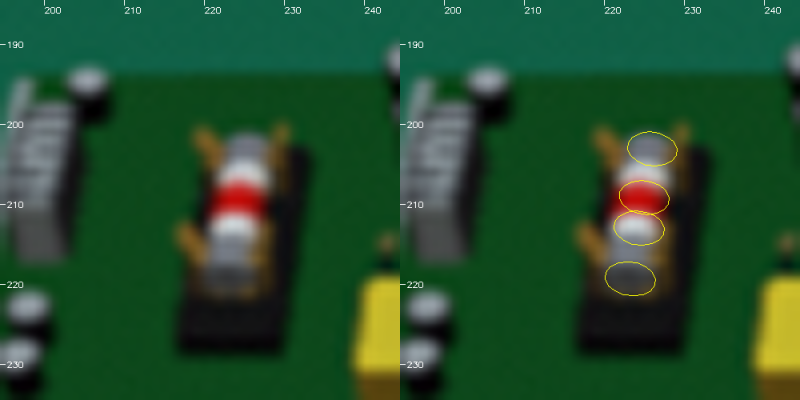

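View pics/m2.png

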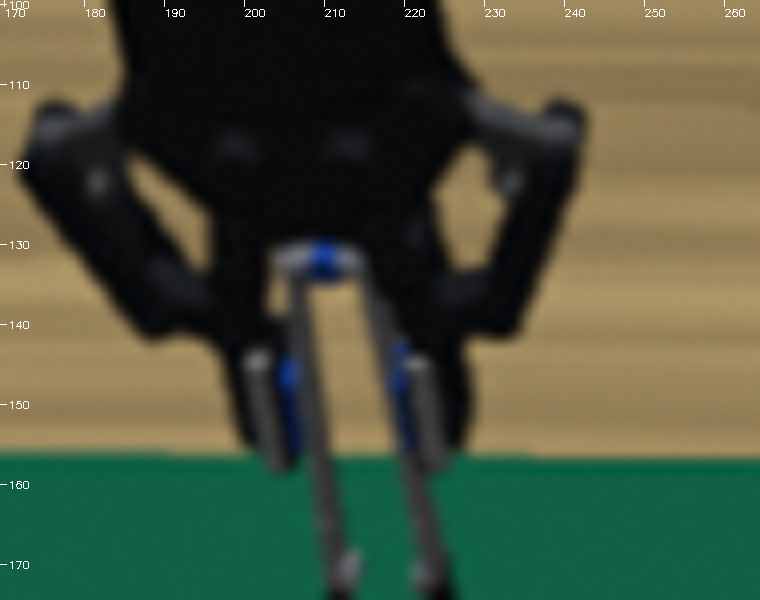

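move_arm([
  {"slide": [0, 0.02, 0], "rot": [0, 0, 0]},
  {"slide": [0.002, 0.06, 0], "rot": [0, 0, -0.5]},
  {"slide": [0.004, 0.105, 0], "rot": [0, 0, -1]},
  {"slide": [0.006, 0.15, 0], "rot": [0, 0, -1.5]},
  {"slide": [0.008, 0.195, 0], "rot": [0, 0, -2]},
  {"slide": [0.01, 0.235, 0], "rot": [0, 0, -2]},
  {"slide": [0.0105, 0.257, 0], "rot": [0, 0, -2]},
  {"slide": [0.0105, 0.2627, -0.015], "rot": [0, 0, -2]},
  {"slide": [0.0105, 0.2627, -0.045], "rot": [0, 0, -2]},
  {"slide": [0.0105, 0.2627, -0.07], "rot": [0, 0, -2]},
  {"slide": [0.0105, 0.2627, -0.075], "rot": [0, 0, -2]},
  {"slide": [0.0105, 0.2627, -0.075], "rot": [0, 0, -2]},
])

```text
clock: 28.18
ee_pos: [0.5712, 0.0282, 0.1186]
tool_rot: [-0.0, 0.713, 0.701, -0.0]
wrist_force: [0.2, 0.9, -0.0]
gripper_width: 0.0315
```

```bash
python3 w.py
python3 - <<'E'
from shot import *
from ov import *
o=r.observe(); q=o["tool_rot"]; print(np.degrees(2*np.arctan2(q[2],q[1])),q)
d=shot("n")
rim=box((-.01,-.023,.045),(.01,.023,.045))@Rz(-.9).T+np.array([.571,.029,0])
rim2=box((-.015,-.028,.045),(.015,.028,.045))@Rz(-.9).T+np.array([.571,.029,0])
I=tongs((.572,.0286,.065),-1,.0245)+[(rim,EDG,(255,0,255)),(rim2,EDG,(255,0,255))]
crop(d["scene"],305,150,75,75,8,"pics/n1.png")
overlay(d["scene"],305,150,75,75,8,"pics/n2.png",I)
crop(d["top"],270,165,75,75,8,"pics/n3.png")
E
```

```text
28.575 w 31.55081913105641 0.1182022700780457 F [ 0.08  0.05 -0.54] [0.47 0.34 0.42] P [0.572  0.0287 0.1197]
89.05975815932577 [2.12206053e-04 7.12884737e-01 7.01281023e-01 4.82028965e-04]
```

View pics/n1.png

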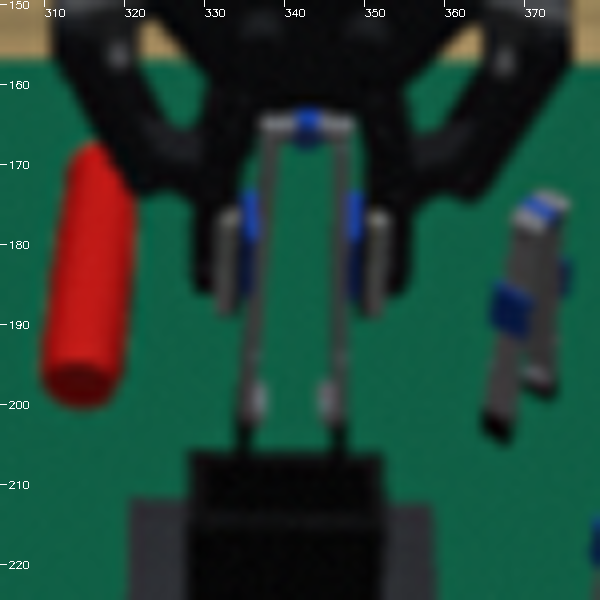

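View pics/n2.png

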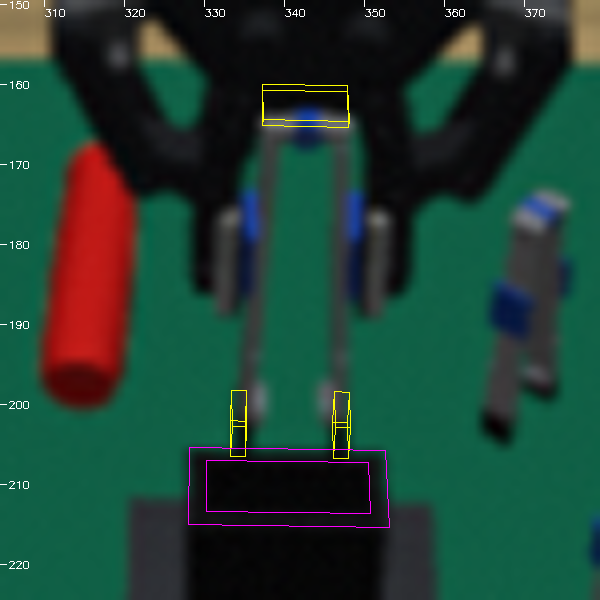

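View pics/n3.png

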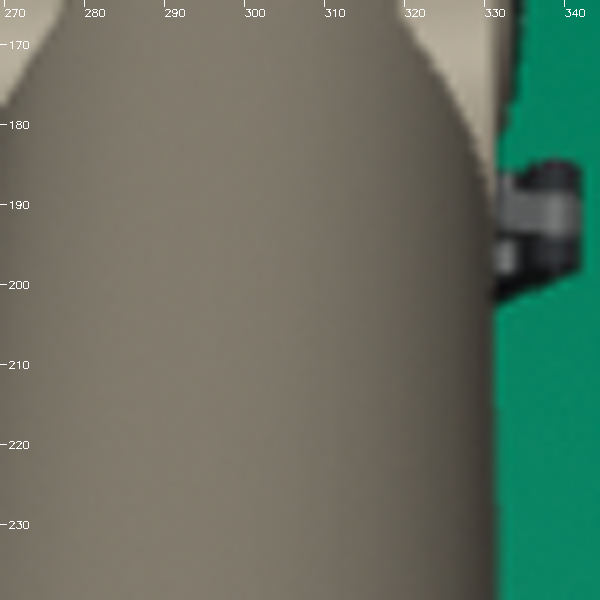

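move_arm([
  {"slide": [0, 0, -0.01], "rot": [0, 0, 0]},
  {"slide": [0, 0, -0.02], "rot": [0, 0, 0]},
  {"slide": [0, 0, -0.025], "rot": [0, 0, 0]},
  {"slide": [0, 0, -0.025], "rot": [0, 0, 0]},
])

```text
clock: 29.18
ee_pos: [0.5709, 0.0287, 0.093]
tool_rot: [-0.0, 0.713, 0.701, -0.001]
wrist_force: [0.1, 0.1, -0.9]
gripper_width: 0.0315
```

```bash
python3 w.py
python3 - <<'E'
from shot import *
d=shot("o")
crop(d["scene"],305,160,75,75,8,"pics/o1.png")
E
```

```text
29.575 w 31.68328375394409 0.12420730419794665 F [ 0.29 -0.24 -0.47] [0.22 0.44 0.47] P [0.5716 0.0288 0.094 ]
```

View pics/o1.png

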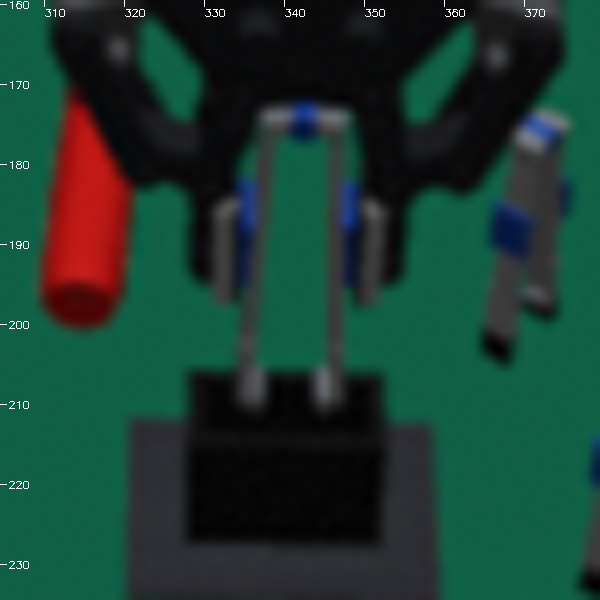

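Tips are entering the pocket without force. Continuing down.

move_arm([
  {"slide": [0, 0, -0.01], "rot": [0, 0, 0]},
  {"slide": [0, 0, -0.02], "rot": [0, 0, 0]},
  {"slide": [0, 0, -0.027], "rot": [0, 0, 0]},
  {"slide": [0, 0, -0.03], "rot": [0, 0, 0]},
  {"slide": [0, 0, -0.03], "rot": [0, 0, 0]},
])

```text
clock: 30.3
ee_pos: [0.5713, 0.0287, 0.0636]
tool_rot: [-0.0, 0.713, 0.701, -0.0]
wrist_force: [-0.9, 0.4, -0.1]
gripper_width: 0.0316
```

```bash
python3 w.py
```

```text
30.7 w 31.554467957974452 0.21215009661902767 F [ 0.38  0.14 -0.78] [0.31 0.32 0.45] P [0.5716 0.0288 0.0641]
```

move_arm([
  {"slide": [0, 0, -0.001], "rot": [0, 0, 0]},
  {"slide": [0, 0, -0.0015], "rot": [0, 0, 0]},
  {"slide": [0, 0, -0.0015], "rot": [0, 0, 0]},
])

```text
clock: 31.08
ee_pos: [0.5713, 0.0288, 0.0622]
tool_rot: [-0.0, 0.713, 0.701, -0.0]
wrist_force: [0.2, 0.3, -0.3]
gripper_width: 0.0318
```

```bash
python3 w.py
```

```text
31.475 w 31.583891208196295 0.10972236187576297 F [-0.18 -0.07 -0.41] [0.56 0.31 0.6 ] P [0.5714 0.0288 0.0623]
```

move_arm([
  {"slide": [0, 0, -0.0008], "rot": [0, 0, 0]},
  {"slide": [0, 0, -0.0015], "rot": [0, 0, 0]},
  {"slide": [0, 0, -0.0015], "rot": [0, 0, 0]},
])

```text
clock: 31.85
ee_pos: [0.572, 0.0288, 0.0615]
tool_rot: [0.0, 0.713, 0.701, 0.001]
wrist_force: [-0.5, 0.3, 4.6]
gripper_width: 0.0321
```

```bash
python3 w.py
```

```text
32.25 w 31.626754781501802 0.26941608960208824 F [-0.54 -0.02  5.49] [0.35 0.69 0.4 ] P [0.572  0.0288 0.0615]
```

move_arm([
  {"slide": [0, 0, 0.0008], "rot": [0, 0, 0]},
  {"slide": [0, 0, 0.0008], "rot": [0, 0, 0]},
])

```text
clock: 32.5
ee_pos: [0.5714, 0.0288, 0.0616]
tool_rot: [0.0, 0.713, 0.701, 0.0]
wrist_force: [0.6, 0.7, 2.7]
gripper_width: 0.0317
```

move_arm([
  {"slide": [0, 0, 0], "rot": [0, 0, 0]},
  {"slide": [0, 0, 0], "rot": [0, 0, 0]},
  {"slide": [0, 0, 0], "rot": [0, 0, 0]},
], fingers=0.6)

```text
clock: 32.88
ee_pos: [0.5713, 0.0286, 0.0615]
tool_rot: [-0.0, 0.713, 0.701, -0.0]
wrist_force: [0.1, -1.1, 1.3]
gripper_width: 0.0343
```

move_arm([
  {"slide": [0, 0, 0], "rot": [0, 0, 0]},
  {"slide": [0, 0, 0], "rot": [0, 0, 0]},
  {"slide": [0, 0, 0], "rot": [0, 0, 0]},
  {"slide": [0, 0, 0], "rot": [0, 0, 0]},
], fingers=0.47)

```text
clock: 33.38
ee_pos: [0.5713, 0.0289, 0.0616]
tool_rot: [-0.0, 0.713, 0.701, 0.0]
wrist_force: [-0.1, 0.2, -0.5]
gripper_width: 0.0452
```

```bash
python3 w.py
python3 - <<'E'
from shot import *
d=shot("p")
crop(d["scene"],305,160,75,75,8,"pics/p1.png")
E
```

```text
33.775 w 45.24517458607 0.13136263631250372 F [0.24 0.29 0.06] [0.39 0.33 0.39] P [0.5714 0.0288 0.0616]
```

View pics/p1.png

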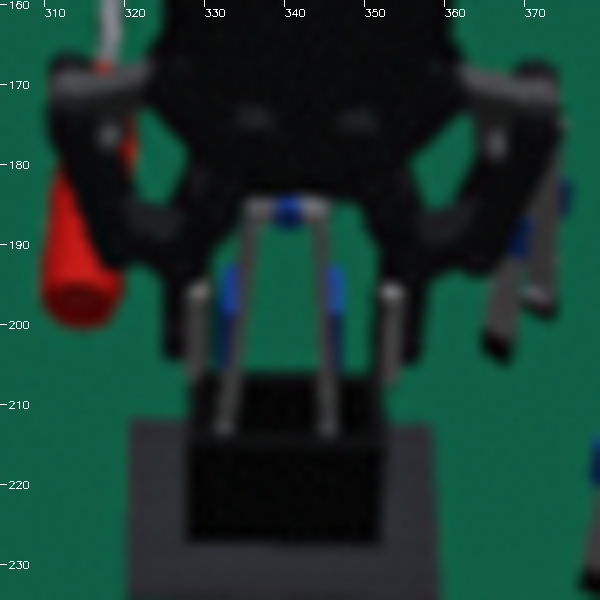

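move_arm([
  {"slide": [0, -0.002, 0.005], "rot": [0, 0, 0]},
  {"slide": [0, -0.002, 0.03], "rot": [0, 0, 0]},
  {"slide": [0, -0.002, 0.07], "rot": [0, 0, 0]},
  {"slide": [0, -0.002, 0.12], "rot": [0, 0, 0]},
  {"slide": [-0.03, -0.002, 0.16], "rot": [0, 0, 0]},
  {"slide": [-0.06, -0.002, 0.19], "rot": [0, 0, 0]},
  {"slide": [-0.06, -0.002, 0.19], "rot": [0, 0, 0]},
  {"slide": [-0.06, -0.002, 0.19], "rot": [0, 0, 0]},
])

```text
clock: 34.88
ee_pos: [0.5115, 0.0268, 0.2515]
tool_rot: [-0.0, 0.713, 0.701, 0.0]
wrist_force: [-0.7, 0.3, -0.6]
gripper_width: 0.0455
```

```bash
python3 w.py
python3 - <<'E'
from shot import *
from ov import *
d=shot("q")
cv2.imwrite("pics/q0.png",d["scene"]["pixels"][:,:,::-1])
overlay(d["scene"],305,160,75,75,8,"pics/q1.png",tongs((.571,.0265,.005),-1,.030))
overlay(d["top"],400,180,60,60,9,"pics/q2.png",fuse((.5628,-.2335,.033),1.0,(0,255,255)))
E
```

```text
35.275 w 45.373842832426156 0.07537044949660346 F [ 0.11 -0.32  0.13] [0.51 0.51 0.28] P [0.5114 0.0267 0.2507]
```

View pics/q0.png

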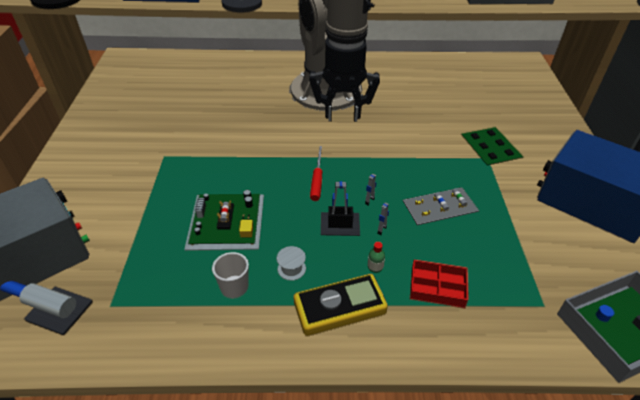

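View pics/q1.png

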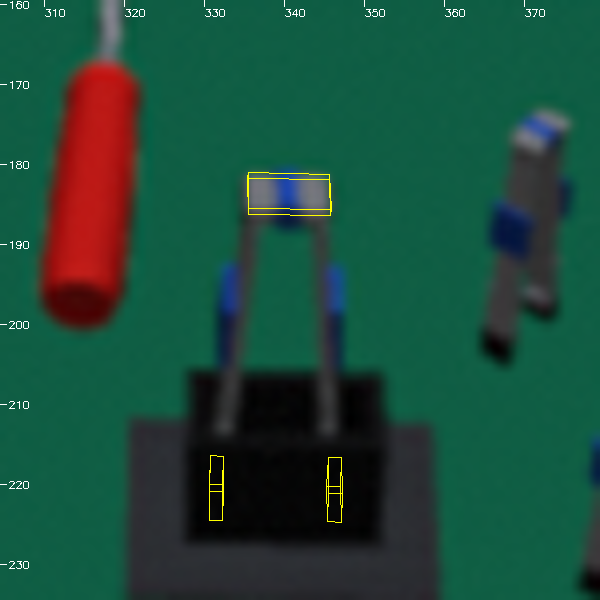

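View pics/q2.png

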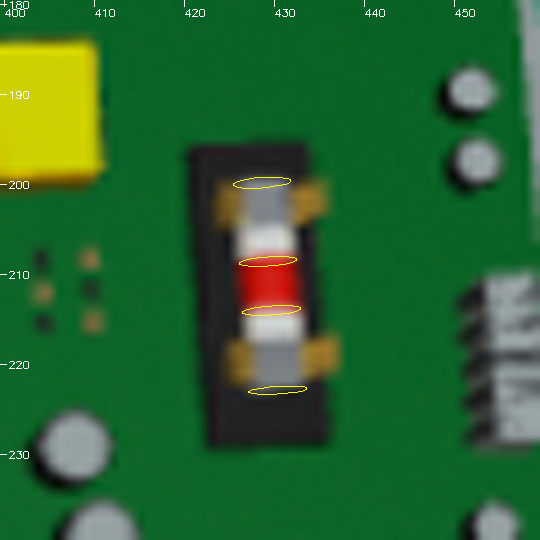

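The pictures show the fuse centred and level in the clips, with its centre near px (428.5, 211) in the top view. The tongs stand upright in their stand, with the bow on the model at px (340, 184) in the scene view, and the spare fuses haven't moved. Handing in.

```bash
python3 -c "
from cell import r
print(r.finish_job(), r.observe()['clock'])"
```

```text
the job is handed in; nothing more can be done
the job is handed in; nothing more can be done
```

The red-banded fuse is fitted in the clips, the tongs are back in their stand, and I handed the job in at about 35 s of the 72 s. `finish_job` gives no verdict, so these are my own readings.

- **Pressing:** I lifted the fuse with the tongs, snapped it past the clip lobes and held a steady push of about 16 N. The highest wrist reading I saw was 15.9 N, though I only read it at the end of each move. While pressing there were also side forces of about 3 N, which I partly trimmed out.
- **Fuse:** in the last pictures its outline matches the home position to about a pixel (roughly 2 mm) in both views. It looks centred and level in the clips and was not touched again.
- **Tongs:** they stand upright, about 2–3 mm to the -y side of where they started, within the 12 mm allowed. Wrist force was near zero after the fingers opened.
- **Bystanders:** by eye, the spare fuses and everything else look unmoved. I did not measure them.
- **Not checked:** I could not read the squeeze on the fuse directly. I judged it from the finger width, closing in small steps while the fuse was in the tray. Fuse tilt and yaw were judged from the pictures only. Mid-insertion the two cameras disagreed by a few degrees on yaw, which I took as pixel noise.

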